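Wring up a setting pack for the router

TASK

Make up the setting pack on the ground plate: the thickest block has slid to the back of the till's narrow bay, so draw it out with the long hook and lay it flat in the middle of the plate as the base. Then wring on every other setting block lying on the bench, the thickest first and the thinnest on top: lay each flat on the pack with about half its length overlapping and slide it along, face on face, until it sits flush with the pack all round; never lower a block on or lift it off straight from above. Leave the hook standing back in its tray as it was, the pack standing free, and the other things on the bench where they are.

Things in the scene. Friction and masses are not known exactly. Their poses are not given: they have to be found in the camera images.
- base_block: The thickest block, the base of the pack. Ground steel setting block, 70 long (its x) x 34 wide (its y) x 30 mm thick (its z), with a small round hole through the middle of its two large faces; about 0.56 kg. Origin at its centre. It starts lying flat on the bench deep in the till's narrow bay, long side along the bay, with at least 30 mm free between it and the bay's back wall.
- block_24: The next thickest block, lying flat on the bench in the open. Ground steel setting block, 70 long (its x) x 34 wide (its y) x 24 mm thick (its z), with a small round hole through the middle of its two large faces; about 0.45 kg. Origin at its centre. Of the 24, 18 and 12 mm blocks two or three are present; which lies where varies.
- block_18: Block lying flat on the bench in the open. Ground steel setting block, 70 long (its x) x 34 wide (its y) x 18 mm thick (its z), with a small round hole through the middle of its two large faces; about 0.33 kg. Origin at its centre. May be absent.
- block_12: Thinnest block, lying flat on the bench in the open. Ground steel setting block, 70 long (its x) x 34 wide (its y) x 12 mm thick (its z), with a small round hole through the middle of its two large faces; about 0.22 kg. Origin at its centre. May be absent.
- plate: Fixed ground plate on which the pack is made up: 140 (x) x 100 (y) x 15 mm thick, bright top in a dark rim, low on the bench in front of the robot. Origin at the centre of its underside, its top 15 mm above the bench.
- till: Fixed plywood bench-top tool till, 150 mm tall: a narrow tall bay and, on its -y side (away from the robot, to 156 mm from the bay's middle), a column of three small drawers. The bay is 64 mm wide, 220 mm deep between 12 mm walls, open in front and above, and has no floor: the bench runs through. Origin on the bench, middle of the bay's mouth; x points into the bay, roughly to world +y; z up.
- till_mouth (a point): Same point as the till's origin: on the bench at the middle of the bay's mouth. Over the mouth a rail 22 mm wide (along the bay) and 14 mm thick joins the bay's walls, 136 mm clear under it.
- hook: Long draw hook (picker), 0.2 kg: a pale wooden grip 110 long x 24 wide x 46 mm tall; from its front an 8 mm steel rod runs 215 mm forward, axis 40 mm above the tool's underside, to a flat blade (26 wide, 5 thick) hanging down to the level of the underside; 36 mm clear under the rod. Stands upright in the tray, grip towards the robot. Origin: centre of the grip's underside; x along the rod, z up.
- hook_grip (a point): Point to hold the hook: the middle of its wooden grip, 30 mm above the tool's underside; the 24 mm width is along the hook's y. The blade's rear face, which pulls, is 270 mm ahead of this point along the hook's x.
- tray: Fixed shallow wooden tray in which the hook is kept, at the robot's right: 400 (x) x 130 (y) mm outside, floor 4 mm thick, lips 5 mm thick and 14 mm high. Origin at the centre of its underside; its x points roughly away from the robot.

How it is judged:
By the outcome, as a careful person would: the job done as asked, in the order asked, and still so for the second after the job is handed in, with the robot touching nothing.
Of block_24, block_18, block_12 only 2 to 3 are there at a start; the rules pass over those that are not, and their reading is None.
At some moment in a run one of block_24, block_18, block_12 may be knocked a few centimetres aside while the robot is not near it.
It also fails if it takes over 210 s, if anything falls off the work surface, if the arm or the gripper's body presses on something with over 40 N, if the wrist force passes 120 N, or if a joint passes its speed limit or range.

ROBOT

A 6-joint arm with a two-finger parallel gripper is mounted at the origin on the work surface. World frame = base frame: x ahead of the robot, y to its left, z up, the work surface at z = 0. Lengths are in m, angles in rad, forces in N, time in s.
With the tool pointing down it reaches from about 0.3 to 0.775 m from the base axis. Payload 14.6 kg.
Tool frame: the origin (TCP) lies between the finger pads; the fingertips stand ctrl.tip_extent ahead of it and the grasp point (between the pads) lies 3 mm ahead of it (ctrl.tip_extent is the distance from the TCP to the fingertips, in m); z points along the fingers, y is the line along which they close (so a half turn about z gives the same grasp; the last joint's range is limited). The gripper opens to 94 mm and grips with 3 to 60 N. Pads are 16 mm wide; open, the fingers measure 119 mm over their backs; the gripper's body (75 mm by 177 mm) begins 78 mm behind the grasp point.
Start: joints at [-1.25, 0.3, 1.521, -0, 1.321, -0.067], TCP at [0.208, -0.509, 0.227] pointing down, gripper open.
Joint ranges: [-3.03, 3.03], [-0.79, 2.21], [0.23, 2.52], [-1.04, 4.18], [0, 3.07], [-2.55, 2.55]. Speed limits (rad/s): [2.22, 2.22, 2.57, 3.14, 3.14, 3.14].

INTERFACE

Orientations are given as [roll, pitch, yaw] about the fixed x, y, z axes, in that order (R = Rz(yaw) Ry(pitch) Rx(roll)).
In Python, from station import ctrl gives the robot as it stands.
- The arm moves only by the shell command python3 shift.py [OPENING] [FORCE], which reads ROWS from standard input. ROWS is a JSON list of rows, 1 to 10 of them, each of 6 numbers: dx, dy, dz in shares of the most that a row can go, 1 being 50 mm, then a rotation vector rx, ry, rz in units of 0.2 rad; each row shifts and turns the commanded pose from where the row before left it, along the tool's axes as they then stand; what a row does not reach is not made up. A row lasts 1/10 s, in which the tool goes at most 0.05 m and 0.15 rad, less where a joint would pass 70% of its speed; a pose out of reach is approached as far as the arm can. OPENING is the finger opening in m, set as the command begins (- or left out keeps the last). The fingers move at their own pace and stop on an object; FORCE is the grip in N (left out, the last holds). Time passes only in rows, so rows that do not move let the fingers close. It prints the time, the measured TCP pose, the force, the opening and the grip force at its end. Input that does not fit is refused with a message, and nothing moves.
- ctrl.get_obs(): the state, without advancing time (a new reading comes with each control period).
- ctrl.camera(name): name is "scene" or "top" or "wrist"; returns a dict with "pixels" (420x560x3 uint8, blue, green, red), "fx", "fy", "cx", "cy" (pixels), "extrinsics" (4x4, takes a point from camera to world coordinates). Camera axes: x right, y up, looking along -z (the intrinsics and any distortion apply to the point x, -y, -z); pixel columns grow to the right and rows downward; lengths in m; the calibration is good to about 2 mm. A picture is of the moment at which its call begins. There is no depth.
- ctrl.hand_in(): hands the job in; it is judged then, once.
The state is a dict: "time_s": time; "qpos": joint angles; "joint_vel": joint speeds; "tau": joint torques, N m; "ee_pos": TCP position; "eef_rot": TCP orientation; "force": force on the tool from outside, world axes, zero at the start; "moment": the same for the moment, N m; "grip_width": finger opening in m; "grip_force": force on a finger pad.
Only numpy, scipy, OpenCV 4.12 (cv2) and the standard library are available. Lean on these libraries where they do the work, as an engineer would, in place of code of your own. Each camera call takes 0.05 s, during which the arm holds its last target. There are 200 camera calls.

## Working session

There is one attempt and no reset: what is moved stays moved. The work goes in short steps, Python scripts to look and compute and a shell command to move; the robot and the scene stay as the last step left them, time stands still between calls to the robot, and variables do not carry over. Pictures are saved under pics/ and viewed, at most 14 in all, crops included, and the job is handed in when it is done.

```bash
ls; mkdir -p pics
python3 - <<'E'
from station import ctrl
import cv2
for n in ["scene","top"]:
    c=ctrl.camera(n); cv2.imwrite(f"pics/{n}0.png",c["pixels"]); print(n,c["fx"],c["fy"],c["cx"],c["cy"],c["extrinsics"].tolist() if hasattr(c["extrinsics"],'tolist') else c["extrinsics"], c.keys())
print(ctrl.tip_extent, ctrl.get_obs())
E
```

```text
pics
shift.py
station.py
scene 396.2235488231093 396.2235488231093 280.3430049790613 207.10575374581222 [[0.8189024967090297, -0.4461784669513895, 0.3610034300565927, 0.8916364576657695], [0.5739028240558993, 0.630172481345441, -0.5229896674845433, -0.5569976678782047], [0.005852300776692036, 0.6354584324594628, 0.7721129005474403, 0.8332322102236981], [0.0, 0.0, 0.0, 1.0]] dict_keys(['pixels', 'fx', 'fy', 'cx', 'cy', 'extrinsics'])
top 436.1969553335626 436.1969553335626 281.32472611823243 213.4755843734288 [[-0.012064067732827529, 0.9948462382506151, -0.10067482559377959, 0.44776613622146477], [-0.9998653304321418, -0.010881790696256553, 0.0122844467138996, -0.032445636847135764], [0.011125613221819547, 0.10080946815573949, 0.9948435413976388, 1.107080537798932], [0.0, 0.0, 0.0, 1.0]] dict_keys(['pixels', 'fx', 'fy', 'cx', 'cy', 'extrinsics'])
0.022 {'time_s': 0.1, 'qpos': array([-1.24960146e+00,  3.00427255e-01,  1.52148301e+00, -3.56871956e-05,
        1.32070360e+00, -6.66010665e-02]), 'joint_vel': array([ 6.99186751e-04, -2.70845475e-03, -3.62715963e-04,  1.65824367e-03,
       -1.89957457e-03,  3.43845538e-05]), 'tau': array([ 7.22872355e-04, -5.32644939e+01, -3.53285444e+01,  7.08612800e-02,
        2.34605034e-02, -7.09944948e-05]), 'ee_pos': array([ 0.20790729, -0.50897369,  0.22695186]), 'eef_rot': array([-3.14057141e+00, -3.34720251e-05,  3.87804767e-01]), 'force': array([-0.04005542,  0.3065841 ,  0.3295952 ]), 'moment': array([ 0.00022069,  0.05798313, -0.0439644 ]), 'grip_force': 0.0, 'grip_width': 0.0942258726978177}
```
View pics/scene0.png

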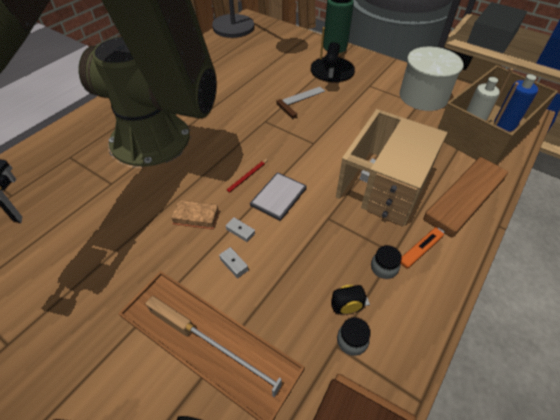

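View pics/top0.png

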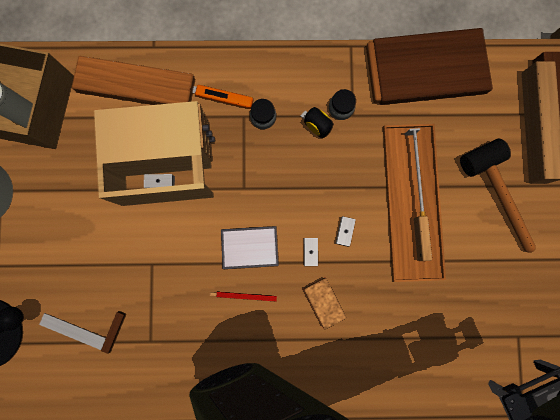

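The scene shows the hook in the tray (blade at top, grip at 424,238 in top), two free blocks in top at (311,252) and (345,231), the plate at (249,247), and the base in the bay at (158,180).

Create h.py:
```python
from station import ctrl
import cv2, numpy as np
def P(c,X):
    X=np.atleast_2d(X).astype(float); E=np.array(c["extrinsics"]); q=(X-E[:3,3])@E[:3,:3]
    return np.c_[c["cx"]+c["fx"]*q[:,0]/-q[:,2], c["cy"]-c["fy"]*q[:,1]/-q[:,2]]
def W(c,uv,z):
    uv=np.atleast_2d(uv).astype(float); E=np.array(c["extrinsics"])
    d=np.c_[(uv[:,0]-c["cx"])/c["fx"],-(uv[:,1]-c["cy"])/c["fy"],-np.ones(len(uv))]@E[:3,:3].T
    return E[:3,3]+d*((z-E[2,3])/d[:,2])[:,None]
def obs():
    o=ctrl.get_obs(); print("t",round(o["time_s"],2),"p",o["ee_pos"].round(4),"r",o["eef_rot"].round(4),"F",o["force"].round(1),"w",round(o["grip_width"],4)); return o
def rects(c,lo=140,sat=40,amin=80,amax=6000):
    im=c["pixels"]; hsv=cv2.cvtColor(im,cv2.COLOR_BGR2HSV)
    m=((hsv[...,1]<sat)&(hsv[...,2]>lo)).astype(np.uint8)
    n,l,s,_=cv2.connectedComponentsWithStats(m)
    for i in range(1,n):
        if amin<s[i,4]<amax:
            r=cv2.minAreaRect(np.argwhere(l==i)[:,::-1].astype(np.float32)); yield s[i,4],r
```

Run:
```python
from h import *
for n,(x,y,w,h) in {"top":(215,205,150,110),"scene":(160,170,150,110)}.items():
    c=ctrl.camera(n); 
    for a,r in rects(c): 
        if n=="top": print(a,np.round(r[0],1),np.round(r[1],1),round(r[2],1),W(c,r[0],.02).round(4)[0], W(c,cv2.boxPoints(r),.02).round(3)[:,:2].tolist())
    cv2.imwrite(f"pics/{n}1.png",cv2.resize(c["pixels"][y:y+h,x:x+w],None,fx=5,fy=5,interpolation=cv2.INTER_CUBIC))
c=ctrl.camera("top")["pixels"]
a=cv2.resize(c[95:210,90:220],(650,575),interpolation=cv2.INTER_CUBIC); cv2.imwrite("pics/till1.png",a)
```

```text
1699 [315.   19.5] [90. 39.] -0.0 [ 1.0687 -0.1405  0.02  ] [[1.016, -0.022], [1.123, -0.023], [1.122, -0.261], [1.014, -0.257]]
231 [138.   33.1] [23.3 38.4] 57.7 [1.034  0.3218 0.02  ] [[1.033, 0.38], [1.089, 0.297], [1.035, 0.263], [0.979, 0.346]]
222 [100.   30.5] [19. 30.] 90.0 [1.0418 0.4205 0.02  ] [[1.068, 0.46], [1.068, 0.382], [1.016, 0.381], [1.016, 0.458]]
142 [416.5 169.5] [81.6  9. ] 87.1 [ 0.6663 -0.3906  0.02  ] [[0.772, -0.378], [0.773, -0.402], [0.563, -0.403], [0.562, -0.38]]
317 [157.5 180.5] [13. 27.] 90.0 [0.6446 0.2647 0.02  ] [[0.662, 0.299], [0.661, 0.231], [0.628, 0.231], [0.628, 0.298]]
346 [345.7 231. ] [13.1 27.3] 12.1 [ 0.5119 -0.2061  0.02  ] [[0.482, -0.182], [0.549, -0.198], [0.542, -0.23], [0.475, -0.214]]
1800 [249.  247.2] [35.5 51.5] 86.6 [0.4745 0.0355 0.02  ] [[0.516, 0.102], [0.522, -0.026], [0.434, -0.031], [0.428, 0.097]]
351 [311.  251.5] [27. 12.] 90.0 [ 0.462  -0.1185  0.02  ] [[0.496, -0.104], [0.495, -0.134], [0.429, -0.133], [0.429, -0.103]]
797 [ 71.9 331.2] [66.1 12.2] 22.2 [0.2762 0.4656 0.02  ] [[0.294, 0.546], [0.32, 0.536], [0.259, 0.386], [0.232, 0.396]]
```

View pics/top1.png

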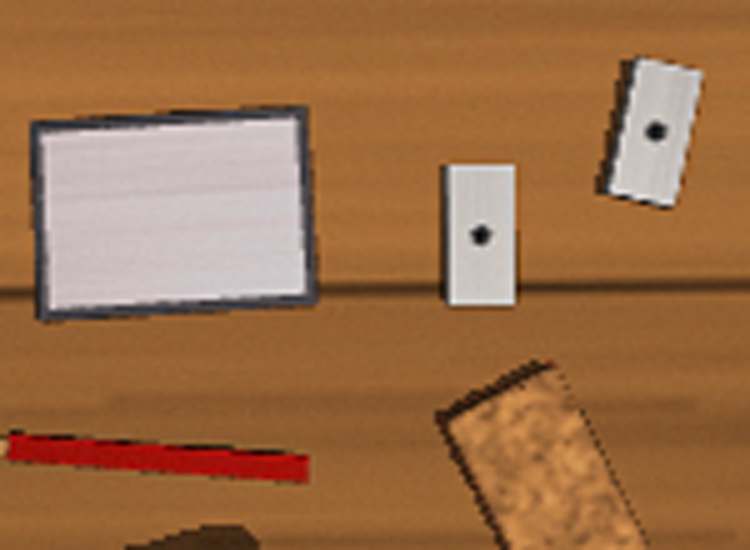

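View pics/scene1.png

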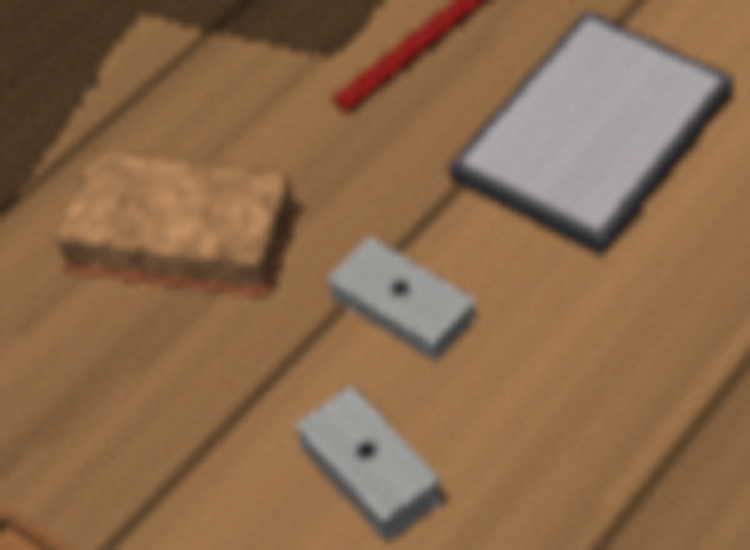

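View pics/till1.png

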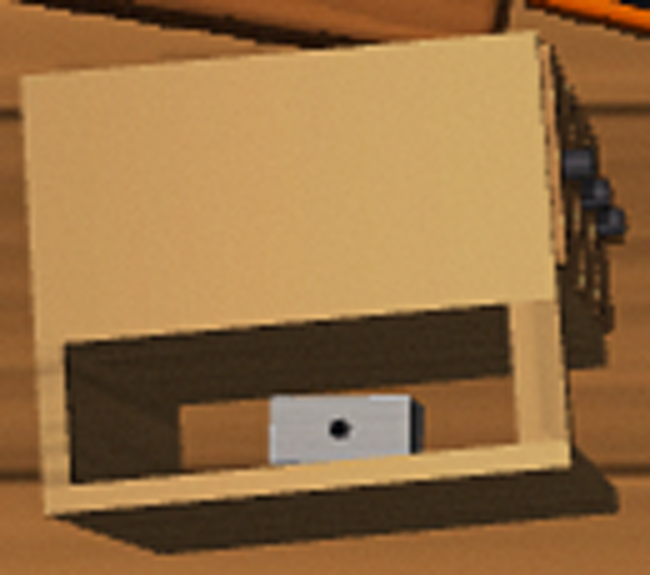

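```bash
cat >> h.py <<'E'
def crop(off,pts,s=5): return (np.array(pts,float)+.5)/s-.5+np.array(off)
def tri(cs,uvs):
    A=[];b=[]
    for c,uv in zip(cs,uvs):
        p0,p1=W(c,uv,0)[0],W(c,uv,.3)[0]; d=(p1-p0)/np.linalg.norm(p1-p0); M=np.eye(3)-np.outer(d,d); A.append(M); b.append(M@p0)
    x=np.linalg.solve(sum(A),sum(b)); return x.round(4),[ (P(c,x)[0]-uv).round(1).tolist() for c,uv in zip(cs,uvs)]
E
python3 - <<'E'
from h import *
t=ctrl.camera("top"); s=ctrl.camera("scene")
T=lambda p:crop((215,205),[p])[0]; S=lambda p:crop((160,170),[p])[0]
for n,a,b in [("A",(481,235),(400,288)),("B",(656,131),(366,450)),("plFL",(32,122),(730,80)),("plFR",(307,106),(601,247)),("plNR",(315,301),(456,168)),("plNL",(40,318),(590,14))]:
    print(n,tri([t,s],[T(a),S(b)]))
for n,p in [("FL",(32,122)),("FR",(307,106)),("NR",(315,301)),("NL",(40,318))]: print(n,W(t,T(p),.015)[0].round(4))
K=lambda p:crop((90,95),[p])[0]
for n,p,z in [("mouth near outer",(570,466),.15),("back near outer",(47,515),.15),("far left",(22,76),.15),("far right",(535,32),.15),("rail far-in",(508,305),.15),("rail near in",(517,443),.15),("back far in",(65,343),.15),("back near in",(71,482),.15),("rail mouth far",(556,300),.15),("hole",(339,428),.03),("cL",(270,397),.03),("cR",(411,396),.03),("nl",(271,465),.03)]:
    print(n,W(t,K(p),z)[0].round(4))
im=t["pixels"][115:290,375:455]; cv2.imwrite("pics/hook1.png",cv2.resize(im,None,fx=3.4,fy=3.4,interpolation=cv2.INTER_CUBIC))
E
```

```text
A (array([ 0.462 , -0.1182,  0.0153]), [[-0.1, -0.1], [-0.1, 0.0]])
B (array([ 0.5125, -0.2061,  0.0216]), [[-0.0, -0.1], [-0.1, 0.0]])
plFL (array([0.5206, 0.1057, 0.0109]), [[0.2, 0.2], [0.2, -0.0]])
plFR (array([ 0.5279, -0.0322,  0.0081]), [[-0.0, -0.0], [-0.0, 0.0]])
plNR (array([ 0.4312, -0.0341,  0.008 ]), [[-0.4, -0.5], [-0.6, 0.0]])
plNL (array([0.4241, 0.1028, 0.009 ]), [[-0.3, -0.3], [-0.4, 0.0]])
FL [0.5209 0.1056 0.015 ]
FR [ 0.5273 -0.0322  0.015 ]
NR [ 0.4301 -0.0351  0.015 ]
NL [0.4234 0.1014 0.015 ]
mouth near outer [0.6036 0.1272 0.15  ]
back near outer [0.5842 0.357  0.15  ]
far left [0.7836 0.3742 0.15  ]
far right [0.8022 0.1441 0.15  ]
rail far-in [0.6766 0.1552 0.15  ]
rail near in [0.6142 0.1507 0.15  ]
back far in [0.6612 0.3514 0.15  ]
back near in [0.5988 0.3469 0.15  ]
rail mouth far [0.6786 0.1338 0.15  ]
hole [0.6435 0.2622 0.03  ]
cL [0.6596 0.2968 0.03  ]
cR [0.6594 0.2267 0.03  ]
nl [0.6252 0.2957 0.03  ]
```

View pics/hook1.png

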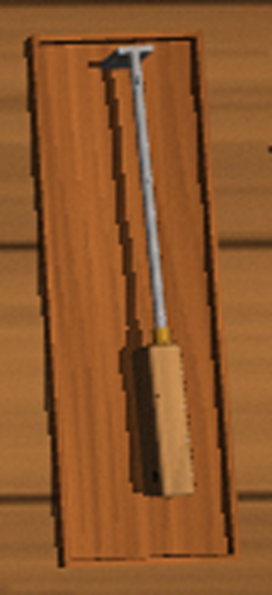

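```bash
cat >> h.py <<'E'
def goto(x,y,z,yaw):
    """print the tool-axis shift to a world pose, tool down"""
    from scipy.spatial.transform import Rotation as R
    o=obs(); r=R.from_euler("xyz",o["eef_rot"]); t=R.from_euler("xyz",[np.pi,0,yaw])
    d=r.inv().apply(np.array([x,y,z])-o["ee_pos"]); v=(r.inv()*t).as_rotvec()
    print("shift",d.round(4),"rot",v.round(4)," deg yaw",np.degrees(yaw).round(2))
E
python3 - <<'E'
from h import *
t=ctrl.camera("top")
H=lambda p:crop((375,115),[p],3.4)[0]
L={n:W(t,H(p),z)[0] for n,p,z in [("bladetop",(135,49),.048),("rodA",(138,75),.044),("rodB",(160,325),.044),("gf",(164,345),.05),("gb",(177,493),.05),("t1",(35,38),.014),("t2",(203,38),.014),("t3",(236,554),.014),("t4",(64,564),.014)]}
for k,v in L.items(): print(k,v.round(4))
for a,b in [("rodB","rodA"),("gb","gf"),("gf","bladetop")]:
    d=L[b]-L[a]; print(np.hypot(*d[:2]).round(4),np.degrees(np.arctan2(d[1],d[0])).round(2))
c=(L["gf"]+L["gb"])/2; th=np.arctan2(*(L["rodA"]-L["rodB"])[1::-1]); print(c,th)
print("from blade:",L["bladetop"][:2]-.2725*np.array([np.cos(th),np.sin(th)]))
goto(c[0],c[1],.10,th)
E
```

```text
bladetop [ 0.7633 -0.3804  0.048 ]
rodA [ 0.7448 -0.3831  0.044 ]
rodB [ 0.5596 -0.3911  0.044 ]
gf [ 0.5445 -0.3913  0.05  ]
gb [ 0.4386 -0.3958  0.05  ]
t1 [ 0.7826 -0.3158  0.014 ]
t2 [ 0.7815 -0.4437  0.014 ]
t3 [ 0.3934 -0.4496  0.014 ]
t4 [ 0.3877 -0.3229  0.014 ]
0.1854 2.47
0.1059 2.45
0.2191 2.85
[ 0.49155309 -0.39356013  0.05      ] 0.04312511784935317
from blade: [ 0.49100432 -0.39214462]
t 0.4 p [ 0.208  -0.5091  0.2274] r [-3.1414 -0.      0.3878] F [ 0.1  0.3 -0. ] w 0.0941
shift [3.062e-01 3.000e-04 1.274e-01] rot [-2.000e-04  0.000e+00  3.446e-01]  deg yaw 2.47
```

The manual's scale: shifts go in shares of 50 mm and turns go in units of 0.2 rad. Converting my numbers, 0.045 m is 0.9, 0.041 m is 0.82, 0.115 rad is 0.575.

```bash
echo '[[0.8, 0, 0, 0, 0, 0], [0.9, 0, 0, 0, 0, 0], [0.9, 0, 0.2, 0, 0, 0], [0.9, 0, 0.4, 0, 0, 0], [0.9, 0, 0.4, 0, 0, 0], [0.9, 0, 0.4, 0, 0, 0], [0.82, 0, 0.4, 0, 0, 0], [0, 0, 0.4, 0, 0, 0.575], [0, 0, 0, 0, 0, 0.575], [0, 0, 0, 0, 0, 0.575]]' | python3 shift.py 0.07
echo '[[0, 0, 0, 0, 0, 0], [0, 0, 0, 0, 0, 0]]' | python3 shift.py
python3 -c "
from h import *
goto(.4915,-.393,.037,.044)
c=ctrl.camera('wrist'); cv2.imwrite('pics/w1.png',c['pixels'])"
```

```text
time_s: 1.4
ee_pos: [0.4913, -0.393, 0.1164]
eef_rot: [-3.14, 0.001, 0.039]
force: [0.3, -0.2, -0.0]
grip_width: 0.07
grip_force: 0.0
time_s: 1.6
ee_pos: [0.4913, -0.3935, 0.1175]
eef_rot: [3.142, -0.0, 0.046]
force: [-0.1, -0.1, -0.1]
grip_width: 0.0701
grip_force: 0.0
t 1.6 p [ 0.4913 -0.3935  0.1175] r [ 3.1415 -0.      0.0462] F [-0.1 -0.1 -0.1] w 0.0701
shift [ 0.0003 -0.0005  0.0805] rot [ 0.     -0.      0.0022]  deg yaw 2.52
```

View pics/w1.png

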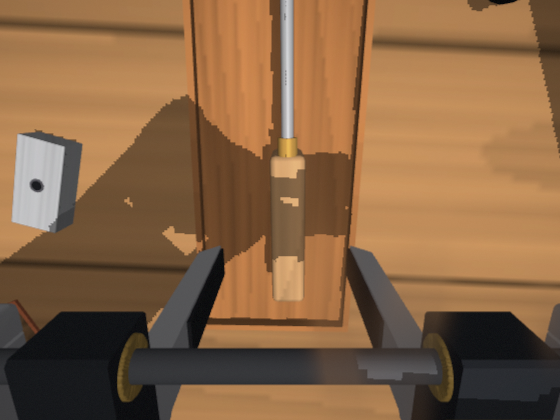

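To row units: 0.03 m is 0.6, 0.02 m is 0.4.

```bash
echo '[[0, 0, 0.6, 0, 0, 0], [0, 0, 0.6, 0, 0, 0], [0, 0, 0.4, 0, 0, 0], [0, 0, 0, 0, 0, 0]]' | python3 shift.py 0.07
echo '[[0, 0, 0, 0, 0, 0], [0, 0, 0, 0, 0, 0], [0, 0, 0, 0, 0, 0], [0, 0, 0, 0, 0, 0], [0, 0, 0, 0, 0, 0]]' | python3 shift.py 0.0 55
echo '[[0, 0, -0.2, 0, 0, 0], [0, 0, -0.6, 0, 0, 0], [0, 0, -0.8, 0, 0, 0], [0, 0, -0.8, 0, 0, 0], [0, 0, -0.8, 0, 0, 0], [0, 0, 0, 0, 0, 0]]' | python3 shift.py
```

```text
time_s: 2.05
ee_pos: [0.4901, -0.3925, 0.0348]
eef_rot: [-3.138, 0.003, 0.045]
force: [-0.3, -0.6, 0.3]
grip_width: 0.0698
grip_force: 0.0
time_s: 2.55
ee_pos: [0.4914, -0.3936, 0.0379]
eef_rot: [3.141, -0.0, 0.043]
force: [1.2, 0.2, -0.7]
grip_width: 0.0334
grip_force: 0.0
time_s: 3.15
ee_pos: [0.4925, -0.3945, 0.2043]
eef_rot: [3.135, -0.007, 0.043]
force: [-0.2, -1.0, -2.2]
grip_width: 0.0236
grip_force: 55.0
```

```bash
echo '[[0, 0, 0, 0, 0, 0], [0, 0, 0, 0, 0, 0]]' | python3 shift.py; python3 -c "
from h import *
a=ctrl.camera('wrist')['pixels'];b=ctrl.camera('scene')['pixels'][120:420,100:380]
cv2.imwrite('pics/w2.png',np.hstack([cv2.resize(a,(400,300)),cv2.resize(b,(373,400))[:300]]))"
```

```text
time_s: 3.35
ee_pos: [0.4908, -0.393, 0.1961]
eef_rot: [-3.14, 0.002, 0.043]
force: [1.1, -0.5, -2.0]
grip_width: 0.0239
grip_force: 55.0
```

View pics/w2.png

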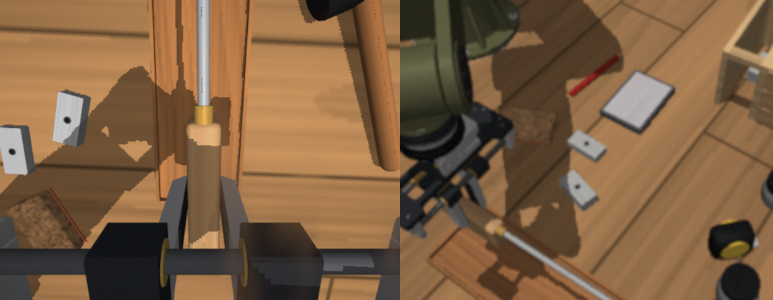

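The hook is held at the grip (wrist view, about (205,190)); I turn it to the bay direction and bring it in front of the mouth, still high.

To row units: -0.13 rad is -0.65.

```bash
echo '[[0, 0, 0, 0, 0, -0.25], [0, 0, 0, 0, 0, -0.5], [0, 0, 0, 0, 0, -0.65], [0, 0, 0, 0, 0, -0.65], [0, 0, 0, 0, 0, -0.65], [0, 0, 0, 0, 0, -0.65], [0, 0, 0, 0, 0, -0.65], [0, 0, 0, 0, 0, -0.65], [0, 0, 0, 0, 0, -0.65], [0, 0, 0, 0, 0, -0.65]]' | python3 shift.py
echo '[[0, 0, 0, 0, 0, -0.65], [0, 0, 0, 0, 0, -0.65], [0, 0, 0, 0, 0, -0.5], [0, 0, 0, 0, 0, -0.3], [0, 0, 0, 0, 0, 0], [0, 0, 0, 0, 0, 0]]' | python3 shift.py
python3 -c "
from h import *
goto(.679,-.1625,.20,1.6545)"
```

```text
time_s: 4.45
ee_pos: [0.491, -0.3932, 0.1963]
eef_rot: [-3.14, -0.001, 1.238]
force: [0.5, 0.6, -2.9]
grip_width: 0.0236
grip_force: 55.0
time_s: 5.05
ee_pos: [0.4911, -0.3933, 0.1968]
eef_rot: [-3.141, -0.001, 1.651]
force: [0.5, 0.9, -2.5]
grip_width: 0.0234
grip_force: 55.0
t 5.05 p [ 0.4911 -0.3933  0.1968] r [-3.1408e+00 -8.0000e-04  1.6508e+00] F [ 0.5  0.9 -2.5] w 0.0234
shift [ 0.2151  0.2057 -0.0032] rot [-0.0007 -0.0008 -0.0037]  deg yaw 94.8
```

To row units: 0.03 m is 0.6, 0.025 m is 0.5, -0.004 rad is -0.02.

```bash
echo '[[0.3, 0.3, 0, 0, 0, 0], [0.6, 0.6, 0, 0, 0, -0.02], [0.6, 0.6, 0, 0, 0, 0], [0.6, 0.6, 0, 0, 0, 0], [0.6, 0.6, 0, 0, 0, 0], [0.6, 0.6, 0, 0, 0, 0], [0.6, 0.5, 0, 0, 0, 0], [0.4, 0.314, 0, 0, 0, 0], [0, 0, 0, 0, 0, 0], [0, 0, 0, 0, 0, 0]]' | python3 shift.py
python3 -c "
from h import *
o=obs()
t=ctrl.camera('top');s=ctrl.camera('scene')
yaw=o['eef_rot'][2];u=np.array([np.cos(yaw),np.sin(yaw),0])
for n,c in (('top',t),('scene',s)): print(n,P(c,[o['ee_pos']+u*f+[0,0,h-.033] for f,h in ((.2725,.044),(.2725,0),(.06,.04))]).round(1).tolist())
a=t['pixels'][130:270,120:360];b=s['pixels'][130:270,200:440]
cv2.imwrite('pics/b1.png',cv2.resize(np.vstack([a,b]),None,fx=2.1*1.5,fy=2.1*1,interpolation=2) if 0 else cv2.resize(np.vstack([a,b]),None,fx=2.1,fy=2.1,interpolation=2))
"
```

```text
time_s: 6.05
ee_pos: [0.6778, -0.1616, 0.1969]
eef_rot: [-3.141, -0.0, 1.656]
force: [0.1, 0.1, -2.0]
grip_width: 0.0237
grip_force: 55.0
t 6.05 p [ 0.6778 -0.1616  0.1969] r [-3.1407e+00 -1.0000e-04  1.6564e+00] F [ 0.1  0.1 -2. ] w 0.0237
top [[207.4, 159.3], [210.6, 163.8], [308.1, 150.3]]
scene [[360.2, 151.5], [357.2, 165.2], [318.9, 214.7]]
```

View pics/b1.png

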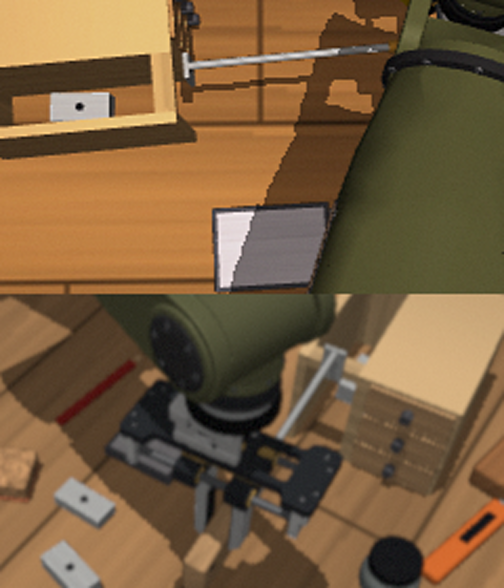

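```bash
echo '[[0, 0, 0.4, 0, 0, 0], [0, 0, 0.6, 0, 0, 0], [0, 0, 0.6, 0, 0, 0], [0, 0, 0.24, 0, 0, 0], [0, 0, 0, 0, 0, 0], [0, 0, 0, 0, 0, 0]]' | python3 shift.py
echo '[[0.3, 0, 0, 0, 0, 0], [0.6, 0, 0, 0, 0, 0], [0.6, 0, 0, 0, 0, 0], [0.6, 0, 0, 0, 0, 0], [0.6, 0, 0, 0, 0, 0], [0.6, 0, 0, 0, 0, 0], [0.6, 0, 0, 0, 0, 0], [0.28, 0, 0, 0, 0, 0], [0, 0, 0, 0, 0, 0], [0, 0, 0, 0, 0, 0]]' | python3 shift.py
python3 -c "
from h import *
t=ctrl.camera('top');s=ctrl.camera('scene')
a=t['pixels'][100:240,90:330];b=s['pixels'][110:250,240:480]
cv2.imwrite('pics/b2.png',cv2.resize(np.vstack([a,b]),None,fx=2.1,fy=2.1,interpolation=2))
"
```

```text
time_s: 6.75
ee_pos: [0.6783, -0.1624, 0.107]
eef_rot: [3.14, 0.001, 1.656]
force: [0.3, 0.1, -1.7]
grip_width: 0.0233
grip_force: 55.0
time_s: 7.75
ee_pos: [0.6602, 0.046, 0.106]
eef_rot: [3.141, 0.0, 1.657]
force: [-0.3, -0.0, -2.2]
grip_width: 0.0235
grip_force: 55.0
```

View pics/b2.png

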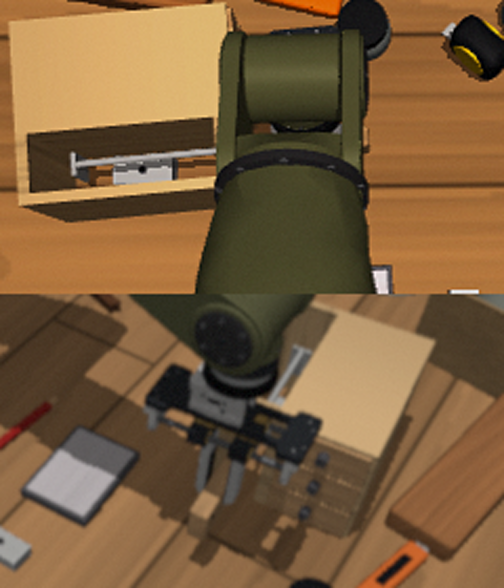

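```bash
echo '[[0, 0, 0.3, 0, 0, 0], [0, 0, 0.4, 0, 0, 0], [0, 0, 0.2, 0, 0, 0], [0, 0, 0.1, 0, 0, 0], [0, 0, 0, 0, 0, 0], [0, 0, 0, 0, 0, 0]]' | python3 shift.py
echo '[[0, 0, 0.06, 0, 0, 0], [0, 0, 0, 0, 0, 0], [0, 0, 0, 0, 0, 0]]' | python3 shift.py
```

```text
time_s: 8.45
ee_pos: [0.6603, 0.0464, 0.056]
eef_rot: [3.141, 0.0, 1.657]
force: [0.0, -0.4, -1.3]
grip_width: 0.0235
grip_force: 55.0
time_s: 8.75
ee_pos: [0.66, 0.0465, 0.0527]
eef_rot: [3.141, 0.0, 1.657]
force: [0.7, -0.7, -2.4]
grip_width: 0.0237
grip_force: 55.0
```

```bash
for i in 1 2 3; do echo '[[0, 0, 0.06, 0, 0, 0], [0, 0, 0, 0, 0, 0], [0, 0, 0, 0, 0, 0]]' | python3 shift.py | grep -E "ee_pos|force: \["; done
```

```text
ee_pos: [0.6599, 0.0465, 0.0493]
force: [-0.5, 0.2, -1.0]
ee_pos: [0.6599, 0.0465, 0.0463]
force: [0.7, 0.1, -1.9]
ee_pos: [0.6602, 0.0466, 0.046]
force: [-12.1, 0.3, 21.6]
```

To row units: -0.015 m is -0.3, -0.01 m is -0.2.

```bash
echo '[[0, 0, -0.08, 0, 0, 0], [-0.1, 0, 0, 0, 0, 0], [-0.2, 0, 0, 0, 0, 0], [-0.2, 0, 0, 0, 0, 0], [-0.3, 0, 0, 0, 0, 0], [-0.3, 0, 0, 0, 0, 0], [-0.3, 0, 0, 0, 0, 0]]' | python3 shift.py
echo '[[-0.3, 0, 0, 0, 0, 0], [-0.3, 0, 0, 0, 0, 0], [-0.3, 0, 0, 0, 0, 0], [-0.3, 0, 0, 0, 0, 0], [-0.3, 0, 0, 0, 0, 0], [-0.3, 0, 0, 0, 0, 0], [-0.3, 0, 0, 0, 0, 0], [-0.3, 0, 0, 0, 0, 0]]' | python3 shift.py
echo '[[-0.3, 0, 0, 0, 0, 0], [-0.24, 0, 0, 0, 0, 0], [-0.2, 0, 0, 0, 0, 0], [-0.12, 0, 0, 0, 0, 0], [-0.06, 0, 0, 0, 0, 0], [0.04, 0, 0, 0, 0, 0], [0, 0, 0, 0, 0, 0]]' | python3 shift.py
python3 -c "
from h import *
t=ctrl.camera('top')
for a,r in rects(t,120,60,60,2500): print(a,np.round(r[0],1),np.round(r[1],1),round(r[2],1),W(t,r[0],.03).round(4)[0])
a=t['pixels'][100:260,120:370];
cv2.imwrite('pics/b3.png',cv2.resize(a,None,fx=3,fy=3,interpolation=2))
"
```

```text
time_s: 10.35
ee_pos: [0.666, -0.0248, 0.0473]
eef_rot: [-3.141, -0.0, 1.656]
force: [-1.0, 3.9, -1.9]
grip_width: 0.0237
grip_force: 55.0
time_s: 11.15
ee_pos: [0.6763, -0.144, 0.0474]
eef_rot: [-3.141, -0.0, 1.657]
force: [-0.7, 3.1, -2.1]
grip_width: 0.0234
grip_force: 55.0
time_s: 11.85
ee_pos: [0.6801, -0.1863, 0.0475]
eef_rot: [3.141, 0.0, 1.657]
force: [0.3, 0.6, -2.3]
grip_width: 0.0236
grip_force: 55.0
436 [256.8 170. ] [12.9 60.8] 84.3 [0.6669 0.0145 0.03  ]
824 [238.  247.5] [37. 30.] 90.0 [0.4738 0.0618 0.03  ]
108 [261.  260.1] [ 7.3 26.1] 86.6 [0.4423 0.0054 0.03  ]
838 [ 72.2 331.1] [66.5 12.6] 22.4 [0.2781 0.4604 0.03  ]
```

View pics/b3.png

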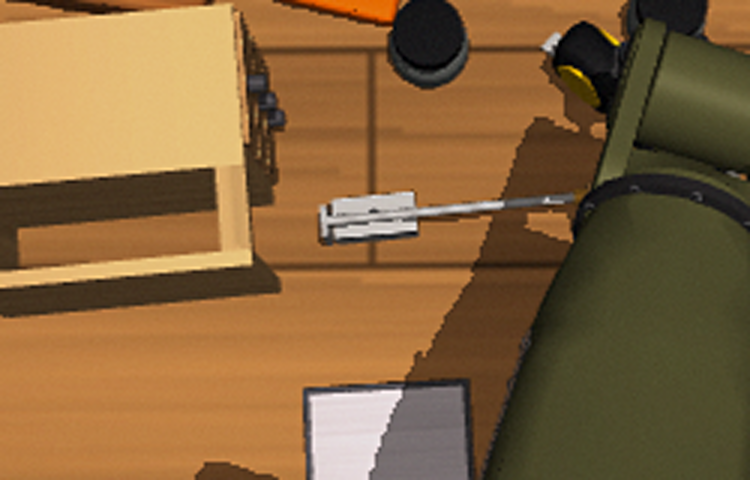

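To row units: -0.04 m is -0.8, -0.02 m is -0.4.

```bash
echo '[[0.16, 0, 0, 0, 0, 0], [0, 0, 0, 0, 0, 0], [0, 0, -0.4, 0, 0, 0], [0, 0, -0.8, 0, 0, 0], [0, 0, -0.8, 0, 0, 0], [0, 0, -0.8, 0, 0, 0], [0, 0, -0.2, 0, 0, 0], [0, 0, 0, 0, 0, 0]]' | python3 shift.py
python3 -c "
from h import *
goto(.4914,-.3935,.197,1.657)"
```

```text
time_s: 12.7
ee_pos: [0.6798, -0.1786, 0.1988]
eef_rot: [3.139, 0.001, 1.657]
force: [-0.3, -0.4, -1.7]
grip_width: 0.0237
grip_force: 55.0
t 12.7 p [ 0.6798 -0.1786  0.1988] r [3.1391e+00 1.1000e-03 1.6571e+00] F [-0.3 -0.4 -1.7] w 0.0237
shift [-0.1979 -0.2062  0.0015] rot [0.0025 0.0011 0.0001]  deg yaw 94.94
```

To row units: -0.03 m is -0.6, -0.02 m is -0.4, 0.13 rad is 0.65.

```bash
echo '[[-0.3, -0.3, 0, 0, 0, 0], [-0.6, -0.6, 0, 0, 0, 0], [-0.6, -0.6, 0, 0, 0, 0], [-0.6, -0.6, 0, 0, 0, 0], [-0.6, -0.6, 0, 0, 0, 0], [-0.6, -0.6, 0, 0, 0, 0], [-0.4, -0.6, 0, 0, 0, 0.25], [-0.26, -0.22, 0, 0, 0, 0.5], [0, 0, 0, 0, 0, 0.65], [0, 0, 0, 0, 0, 0.65]]' | python3 shift.py
echo '[[0, 0, 0, 0, 0, 0.65], [0, 0, 0, 0, 0, 0.65], [0, 0, 0, 0, 0, 0.65], [0, 0, 0, 0, 0, 0.65], [0, 0, 0, 0, 0, 0.65], [0, 0, 0, 0, 0, 0.65], [0, 0, 0, 0, 0, 0.65], [0, 0, 0, 0, 0, 0.65], [0, 0, 0, 0, 0, 0.5], [0, 0, 0, 0, 0, 0.3]]' | python3 shift.py
echo '[[0, 0, 0, 0, 0, 0.015], [0, 0, 0, 0, 0, 0], [0, 0, 0, 0, 0, 0]]' | python3 shift.py
python3 -c "
from h import *
goto(.4914,-.3935,.054,.044)"
```

```text
time_s: 13.7
ee_pos: [0.4894, -0.3931, 0.1946]
eef_rot: [-3.138, -0.001, 1.24]
force: [-0.6, 0.0, -2.4]
grip_width: 0.0233
grip_force: 55.0
time_s: 14.7
ee_pos: [0.4899, -0.3925, 0.1946]
eef_rot: [-3.139, 0.003, 0.043]
force: [-0.6, 0.1, -3.1]
grip_width: 0.0234
grip_force: 55.0
time_s: 15.0
ee_pos: [0.4903, -0.3929, 0.1965]
eef_rot: [-3.141, 0.001, 0.045]
force: [-0.1, 0.3, -1.9]
grip_width: 0.0232
grip_force: 55.0
t 15.0 p [ 0.4903 -0.3929  0.1965] r [-3.1407e+00  9.0000e-04  4.5300e-02] F [-0.1  0.3 -1.9] w 0.0232
shift [0.0012 0.0008 0.1425] rot [-0.0009  0.0009  0.0013]  deg yaw 2.52
```

To row units: 0.04 m is 0.8, 0.03 m is 0.6.

```bash
echo '[[0.02, 0.02, 0.4, 0, 0, 0], [0, 0, 0.8, 0, 0, 0], [0, 0, 0.8, 0, 0, 0], [0, 0, 0.6, 0, 0, 0], [0, 0, 0.24, 0, 0, 0], [0, 0, 0, 0, 0, 0], [0, 0, 0, 0, 0, 0]]' | python3 shift.py | grep -E "ee_pos|force: \["
for i in 1 2 3; do echo '[[0, 0, 0.03, 0, 0, 0], [0, 0, 0, 0, 0, 0], [0, 0, 0, 0, 0, 0]]' | python3 shift.py | grep -E "ee_pos|force: \["; done
```

```text
ee_pos: [0.4921, -0.3946, 0.057]
force: [1.0, -0.0, -1.5]
ee_pos: [0.4917, -0.3943, 0.0548]
force: [0.5, 0.1, -2.4]
ee_pos: [0.4915, -0.394, 0.0524]
force: [-0.8, 0.4, -2.0]
ee_pos: [0.4915, -0.394, 0.0508]
force: [-0.6, 1.0, -2.1]
```

```bash
for i in 1 2 ; do echo '[[0, 0, 0.02, 0, 0, 0], [0, 0, 0, 0, 0, 0], [0, 0, 0, 0, 0, 0]]' | python3 shift.py | grep -E "ee_pos|force: \["; done
```

```text
ee_pos: [0.4916, -0.3941, 0.0501]
force: [0.9, 0.6, 0.6]
ee_pos: [0.4917, -0.3941, 0.05]
force: [-3.2, 3.7, 10.2]
```

```bash
echo '[[0, 0, -0.02, 0, 0, 0], [0, 0, 0, 0, 0, 0], [0, 0, 0, 0, 0, 0], [0, 0, 0, 0, 0, 0], [0, 0, 0, 0, 0, 0], [0, 0, 0, 0, 0, 0], [0, 0, 0, 0, 0, 0], [0, 0, 0, 0, 0, 0]]' | python3 shift.py 0.07
echo '[[0, 0, -0.4, 0, 0, 0], [0, 0, -0.8, 0, 0, 0], [0, 0, -0.8, 0, 0, 0], [0, 0, -0.8, 0, 0, 0], [0, 0, -0.2, 0, 0, 0], [0, 0, 0, 0, 0, 0]]' | python3 shift.py | grep -E "ee_pos|force: \["
cat >> h.py <<'E'
def blocks(z=.03):
    t=ctrl.camera("top")
    for a,r in rects(t,120,60,200,2500):
        b=W(t,cv2.boxPoints(r),z)[:,:2]; e=[b[1]-b[0],b[2]-b[1]]; e.sort(key=np.linalg.norm); l=e[1]
        print(a,np.round(r[0],1),W(t,r[0],z).round(4)[0][:2],"LxW",np.linalg.norm(l).round(3),np.linalg.norm(e[0]).round(3),"ang",(np.degrees(np.arctan2(l[1],l[0]))%180).round(1))
    return t
E
python3 -c "
from h import *
t=blocks(); obs()
cv2.imwrite('pics/b4.png',t['pixels'][80:300,200:480])
"
```

```text
time_s: 18.0
ee_pos: [0.4915, -0.3941, 0.0499]
eef_rot: [3.142, -0.0, 0.044]
force: [-0.0, -0.6, -1.1]
grip_width: 0.07
grip_force: 0.0
ee_pos: [0.4918, -0.3944, 0.2015]
force: [0.4, 0.7, -0.4]
350 [244.3 171.3] [0.664  0.0457] LxW 0.07 0.033 ang 95.3
345 [332.6 241. ] [ 0.4872 -0.1716] LxW 0.069 0.033 ang 166.6
1849 [249.  247.2] [0.4742 0.0348] LxW 0.129 0.088 ang 92.9
360 [310.5 251.5] [ 0.4619 -0.1164] LxW 0.066 0.032 ang 178.8
838 [ 72.2 331.1] [0.2781 0.4604] LxW 0.162 0.029 ang 67.5
t 18.65 p [ 0.4914 -0.394   0.1994] r [-3.1415e+00  1.0000e-04  4.3800e-02] F [-0.7  0.8 -0.5] w 0.0701
```

View pics/b4.png

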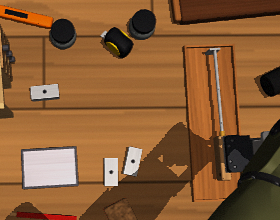

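```bash
echo '[[0, 0, 0, 0, 0, -0.5], [0, 0, 0, 0, 0, -0.7], [0, 0, 0, 0, 0, -0.7], [0, 0, 0, 0, 0, -0.7], [0, 0, 0, 0, 0, -0.7], [0, 0, 0, 0, 0, -0.7], [0, 0, 0, 0, 0, -0.7], [0, 0, 0, 0, 0, -0.7], [0, 0, 0, 0, 0, -0.7], [0, 0, 0, 0, 0, -0.7]]' | python3 shift.py >/dev/null
echo '[[0, 0, 0, 0, 0, -0.7], [0, 0, 0, 0, 0, -0.6], [0, 0, 0, 0, 0, 0], [0.4, 0, 0, 0, 0, 0], [0.8, 0.2, 0, 0, 0, 0], [0.8, 0.4, 0, 0, 0, 0], [0.8, 0.4, 0, 0, 0, 0], [0.8, 0.6, 0, 0, 0, 0], [0.8, 0.6, 0, 0, 0, 0], [0.8, 0.6, 0, 0, 0, 0]]' | python3 shift.py 0.08 >/dev/null
echo '[[0.8, 0.4, 0, 0, 0, 0], [0.8, 0.4, 0, 0, 0, 0], [0.8, 0.4, 0, 0, 0, 0], [0.8, 0, 0, 0, 0, 0], [0, 0, 0, 0, 0, 0], [0, 0, 0, 0, 0, 0]]' | python3 shift.py
python3 -c "
from h import *
goto(.664,.0457,.06,1.663)"
```

```text
time_s: 21.25
ee_pos: [0.6513, 0.0432, 0.1986]
eef_rot: [-3.14, 0.0, 1.662]
force: [0.0, -0.3, -1.2]
grip_width: 0.0798
grip_force: 0.0
t 21.25 p [0.6513 0.0432 0.1986] r [-3.1397  0.      1.6624] F [ 0.  -0.3 -1.2] w 0.0798
shift [0.0013 0.0132 0.1386] rot [-0.0018  0.     -0.0006]  deg yaw 95.28
```

```bash
echo '[[0.02, 0.26, 0.4, 0, 0, 0], [0, 0, 0.6, 0, 0, 0], [0, 0, 0.2, 0, 0, 0], [0, 0, 0, 0, 0, 0], [0, 0, 0, 0, 0, 0]]' | python3 shift.py | grep ee_pos
cat >> h.py <<'E'
def wb(z,lo=120,sat=60):
    t=ctrl.camera("wrist")
    for a,r in rects(t,lo,sat,1500,60000):
        b=W(t,cv2.boxPoints(r),z)[:,:2]; e=[b[1]-b[0],b[2]-b[1]]; e.sort(key=np.linalg.norm); l=e[1]
        print("wrist",a,np.round(r[0],1),W(t,r[0],z).round(4)[0][:2],"LxW",np.linalg.norm(l).round(4),np.linalg.norm(e[0]).round(4),"ang",(np.degrees(np.arctan2(l[1],l[0]))%180).round(1))
E
python3 -c "
from h import *
wb(.03); goto(.664,.0457,.05,1.663)"
```

```text
ee_pos: [0.6648, 0.0442, 0.1411]
wrist 15001 [ 59.5 197. ] [0.4822 0.0415] LxW 0.1318 0.0827 ang 92.9
wrist 3086 [283.5 212. ] [0.6637 0.0456] LxW 0.0685 0.0324 ang 96.2
t 21.8 p [0.665  0.0444 0.1415] r [3.1396e+00 2.0000e-04 1.6628e+00] F [-0.3 -0.2  0.2] w 0.0799
shift [ 0.0014 -0.001   0.0915] rot [ 0.0019  0.0002 -0.0002]  deg yaw 95.28
```

The manual's scale: shifts go in shares of 50 mm and turns go in units of 0.2 rad. Converting my numbers, 0.03 m is 0.6, 0.025 m is 0.5.

```bash
echo '[[0.026, -0.02, 0.4, 0, 0, 0], [0, 0, 0.6, 0, 0, 0], [0, 0, 0.6, 0, 0, 0], [0, 0, 0.5, 0, 0, 0], [0, 0, 0.2, 0, 0, 0], [0, 0, 0, 0, 0, 0], [0, 0, 0, 0, 0, 0]]' | python3 shift.py | grep -E "ee_pos|force: \["
echo '[[0, 0, 0, 0, 0, 0], [0, 0, 0, 0, 0, 0], [0, 0, 0, 0, 0, 0], [0, 0, 0, 0, 0, 0], [0, 0, 0, 0, 0, 0], [0, 0, 0, 0, 0, 0], [0, 0, 0, 0, 0, 0], [0, 0, 0, 0, 0, 0]]' | python3 shift.py 0.02 40
echo '[[0, 0, -0.2, 0, 0, 0], [0, 0, -0.6, 0, 0, 0], [0, 0, -0.8, 0, 0, 0], [0, 0, 0, 0, 0, 0], [0, 0, 0, 0, 0, 0]]' | python3 shift.py
python3 -c "
from h import *
goto(.4745,.0349,.07,1.618)"
```

```text
ee_pos: [0.6643, 0.0461, 0.0268]
force: [0.1, 0.6, 0.3]
time_s: 23.3
ee_pos: [0.6634, 0.0461, 0.025]
eef_rot: [-3.142, 0.0, 1.664]
force: [0.0, -0.4, -0.4]
grip_width: 0.0338
grip_force: 40.0
time_s: 23.8
ee_pos: [0.6632, 0.0461, 0.105]
eef_rot: [3.141, 0.0, 1.664]
force: [0.6, 0.1, -7.2]
grip_width: 0.0337
grip_force: 40.0
t 23.8 p [0.6632 0.0461 0.105 ] r [3.1413 0.     1.6638] F [ 0.6  0.1 -7.2] w 0.0337
shift [ 0.0064 -0.1889  0.0349] rot [ 0.0003 -0.      0.0458]  deg yaw 92.7
```

To row units: -0.04 m is -0.8, -0.03 m is -0.6, 0.022 rad is 0.11.

```bash
echo '[[0.12, -0.4, 0, 0, 0, 0.11], [0, -0.8, 0, 0, 0, 0.11], [0, -0.8, 0, 0, 0, 0], [0, -0.8, 0, 0, 0, 0], [0, -0.6, 0, 0, 0, 0], [0, -0.36, 0, 0, 0, 0], [0, 0, 0.4, 0, 0, 0], [0, 0, 0.4, 0, 0, 0], [0, 0, 0, 0, 0, 0], [0, 0, 0, 0, 0, 0]]' | python3 shift.py
python3 -c "
from h import *
goto(.4745,.0349,.043,1.619)"
```

```text
time_s: 24.8
ee_pos: [0.4746, 0.0411, 0.0643]
eef_rot: [-3.139, -0.0, 1.62]
force: [0.6, -0.4, -6.3]
grip_width: 0.0336
grip_force: 40.0
t 24.8 p [0.4746 0.0411 0.0643] r [-3.1392e+00 -1.0000e-04  1.6197e+00] F [ 0.6 -0.4 -6.3] w 0.0336
shift [-0.0062 -0.0003  0.0213] rot [-0.0024 -0.0001  0.0007]  deg yaw 92.76
```

To row units: 0.01 m is 0.2, 0.008 m is 0.16.

```bash
echo '[[-0.12, 0, 0.2, 0, 0, 0], [0, 0, 0.16, 0, 0, 0], [0, 0, 0.06, 0, 0, 0], [0, 0, 0, 0, 0, 0], [0, 0, 0, 0, 0, 0]]' | python3 shift.py| grep -E "ee_pos|force: \["
for i in 1 2 3 ; do echo '[[0, 0, 0.024, 0, 0, 0], [0, 0, 0, 0, 0, 0], [0, 0, 0, 0, 0, 0]]' | python3 shift.py | grep -E "ee_pos|force: \["; done
```

```text
ee_pos: [0.4756, 0.0352, 0.0441]
force: [-0.4, 0.1, -6.0]
ee_pos: [0.4755, 0.0351, 0.0429]
force: [-0.5, -0.3, -5.4]
ee_pos: [0.4754, 0.0351, 0.0415]
force: [-0.5, -0.6, -5.9]
ee_pos: [0.4754, 0.0351, 0.0403]
force: [1.3, -0.3, -5.6]
```

```bash
for i in 1 2 ; do echo '[[0, 0, 0.016, 0, 0, 0], [0, 0, 0, 0, 0, 0], [0, 0, 0, 0, 0, 0]]' | python3 shift.py | grep -E "ee_pos|force: \["; done
```

```text
ee_pos: [0.4755, 0.0351, 0.0399]
force: [-4.0, -0.5, 4.6]
ee_pos: [0.4755, 0.0351, 0.0398]
force: [-10.7, -0.4, 17.8]
```

```bash
echo '[[0, 0, -0.024, 0, 0, 0], [0, 0, 0, 0, 0, 0], [0, 0, 0, 0, 0, 0], [0, 0, 0, 0, 0, 0], [0, 0, 0, 0, 0, 0], [0, 0, 0, 0, 0, 0], [0, 0, 0, 0, 0, 0]]' | python3 shift.py 0.08
echo '[[0, 0, -0.2, 0, 0, 0], [0, 0, -0.6, 0, 0, 0], [0, 0, -0.8, 0, 0, 0], [0, 0, -0.8, 0, 0, 0], [0, 0, -0.6, 0, 0, 0], [-0.4, 0, 0, 0, 0, 0], [-0.6, 0, 0, 0, 0, 0], [-0.6, 0, 0, 0, 0, 0], [0, 0, 0, 0, 0, 0], [0, 0, 0, 0, 0, 0]]' | python3 shift.py | grep -E "ee_pos|force: \["
python3 -c "
from h import *
for i in range(3): wb(.03,130,50)
blocks(); c=ctrl.camera('wrist'); cv2.imwrite('pics/w5.png',c['pixels']); np.save('w5.npy',c['extrinsics']); print(c['fx'],c['extrinsics'][2][3])"
```

```text
time_s: 27.5
ee_pos: [0.4754, 0.0351, 0.0399]
eef_rot: [-3.141, -0.0, 1.62]
force: [0.5, -0.9, -0.5]
grip_width: 0.0797
grip_force: 0.0
ee_pos: [0.4793, -0.045, 0.1904]
force: [0.1, -0.3, -0.1]
wrist 1868 [264.3 263.2] [ 0.4618 -0.1136] LxW 0.0663 0.0328 ang 179.6
wrist 1677 [286.2 312.1] [ 0.4868 -0.1692] LxW 0.0688 0.0325 ang 167.1
wrist 1872 [264.3 263.4] [ 0.4618 -0.1133] LxW 0.0666 0.0326 ang 0.2
wrist 1674 [286.1 312.5] [ 0.4868 -0.1691] LxW 0.0688 0.0325 ang 167.1
wrist 1869 [264.1 263.8] [ 0.4617 -0.1134] LxW 0.0666 0.0325 ang 179.6
wrist 1669 [286.  312.9] [ 0.4868 -0.1692] LxW 0.0687 0.0326 ang 166.8
363 [332.6 240.9] [ 0.4872 -0.1715] LxW 0.069 0.033 ang 166.6
838 [ 72.2 331.1] [0.2781 0.4604] LxW 0.162 0.029 ang 67.5
341.65921128680054 0.3468619011704352
```

View pics/w5.png

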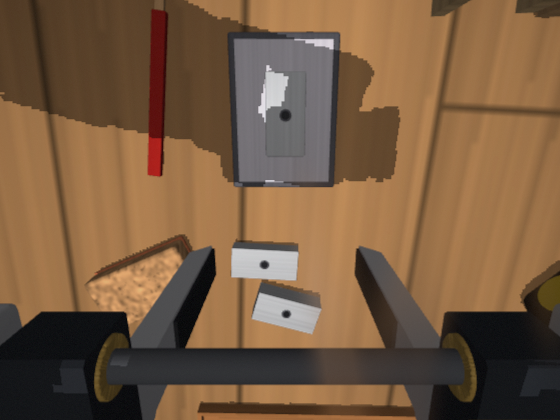

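The wrist view shows the base centred on the plate (285,116), B (24) at (286,312) and A (18) at (264,263). Fetching the 24 first.

```bash
echo '[[-0.4, 0, 0, 0, 0, -0.5], [-0.6, 0, 0, 0, 0, -0.7], [-0.6, 0, 0, 0, 0, -0.7], [0, 0, 0, 0, 0, -0.7], [0, 0, 0, 0, 0, -0.7], [0, 0, 0, 0, 0, -0.7], [0, 0, 0, 0, 0, -0.7], [0, 0, 0, 0, 0, -0.7], [0, 0, 0, 0, 0, -0.7], [0, 0, 0, 0, 0, -0.35]]' | python3 shift.py 0.045 >/dev/null
echo '[[0, 0, 0, 0, 0, 0], [0, 0, 0, 0, 0, 0], [0, 0, 0, 0, 0, 0]]' | python3 shift.py >/dev/null
python3 -c "
from h import *
blocks(.024); wb(.024,130,50); goto(.4928,-.174,.027,2.911)"
```

```text
908 [239. 248.] [0.4727 0.0599] LxW 0.089 0.079 ang 179.7
838 [ 72.2 331.1] [0.2771 0.4632] LxW 0.163 0.029 ang 67.5
wrist 5761 [467.4 130.5] [0.4692 0.054 ] LxW 0.0993 0.0747 ang 2.8
wrist 1569 [279.  151.6] [ 0.448  -0.1192] LxW 0.0453 0.0332 ang 0.6
wrist 2014 [232.5 202. ] [ 0.485 -0.175] LxW 0.0689 0.0333 ang 165.0
t 30.15 p [ 0.4934 -0.1231  0.1899] r [ 3.1416 -0.      2.9088] F [0.  0.3 0.5] w 0.0451
shift [-0.0112 -0.0497  0.1629] rot [ 0.     -0.     -0.0022]  deg yaw 166.79
```

To row units: -0.03 m is -0.6, 0.03 m is 0.6.

```bash
echo '[[-0.1, -0.4, 0.2, 0, 0, 0], [-0.12, -0.6, 0.4, 0, 0, 0], [0, 0, 0.6, 0, 0, 0], [0, 0, 0.6, 0, 0, 0], [0, 0, 0, 0, 0, 0], [0, 0, 0, 0, 0, 0], [0, 0, 0, 0, 0, 0]]' | python3 shift.py >/dev/null
python3 -c "
from h import *
wb(.024,130,50); goto(.4928,-.174,.027,2.911)"
```

```text
wrist 6584 [520. 143.] [ 0.4702 -0.0074] LxW 0.0984 0.0496 ang 179.6
t 30.9 p [ 0.4933 -0.1745  0.1016] r [-3.1411e+00  2.4000e-03  2.9099e+00] F [-0.7  0.3  0.1] w 0.0448
shift [0.0008 0.0004 0.0746] rot [-0.0004  0.0024 -0.0011]  deg yaw 166.79
```

```bash
python3 -c "
from h import *
for lo,s in ((90,45),(75,45),(60,50)): wb(.024,lo,s)
c=ctrl.camera('wrist'); cv2.imwrite('pics/w6.png',c['pixels'])
print(P(c,[[.487,-.1735,.024],[.453,-.1655,.024],[.521,-.1815,.024]]).round(0).tolist())"
```

```text
wrist 9234 [517.6 145.4] [ 0.4715 -0.009 ] LxW 0.1039 0.0556 ang 1.7
wrist 4529 [351.9 163.6] [ 0.458  -0.1201] LxW 0.0685 0.0325 ang 1.5
wrist 4127 [285.5 215. ] [ 0.4836 -0.1729] LxW 0.0723 0.0324 ang 165.7
wrist 1718 [354.7 291.1] [ 0.5553 -0.1352] LxW 0.0865 0.019 ang 6.9
wrist 11078 [516.9 143.1] [ 0.4696 -0.0095] LxW 0.1084 0.0554 ang 1.0
wrist 4670 [350.8 163.8] [ 0.4578 -0.1209] LxW 0.0691 0.0335 ang 0.8
wrist 4323 [285.5 215. ] [ 0.4834 -0.1729] LxW 0.0722 0.0323 ang 167.9
wrist 2211 [213.6 294.8] [ 0.5335 -0.2416] LxW 0.0957 0.0194 ang 147.7
wrist 2337 [355.3 296. ] [ 0.5594 -0.1354] LxW 0.0938 0.0237 ang 2.1
wrist 11254 [517.  142.6] [ 0.4691 -0.0095] LxW 0.1086 0.0559 ang 1.5
wrist 4788 [351.4 163.9] [ 0.4578 -0.1205] LxW 0.0687 0.0339 ang 2.1
wrist 4364 [285.5 215. ] [ 0.4832 -0.1728] LxW 0.0721 0.0323 ang 167.9
wrist 2405 [214.3 295.5] [ 0.5338 -0.2411] LxW 0.0944 0.0249 ang 151.9
wrist 2406 [355.2 295.5] [ 0.5586 -0.1354] LxW 0.0945 0.0238 ang 2.2
wrist 1788 [ 31. 402.] [ 0.5968 -0.4237] LxW 0.0523 0.0375 ang 76.9
[[286.0, 221.0], [286.0, 172.0], [286.0, 265.0]]
```

View pics/w6.png

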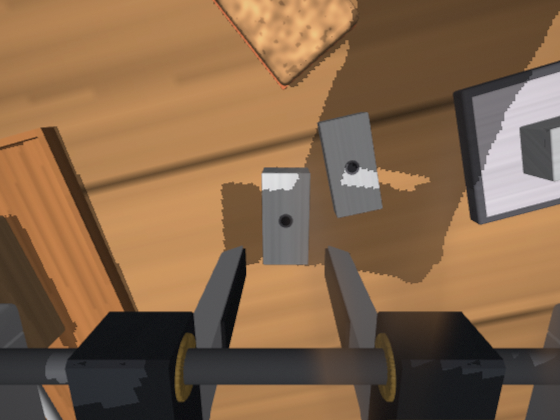

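To row units: 0.03 m is 0.6, 0.02 m is 0.4.

```bash
echo '[[0.016, 0.008, 0.4, 0, 0, 0], [0, 0, 0.6, 0, 0, 0], [0, 0, 0.4, 0, 0, 0], [0, 0, 0.09, 0, 0, 0], [0, 0, 0, 0, 0, 0], [0, 0, 0, 0, 0, 0]]' | python3 shift.py | grep -E "ee_pos|force: \["
echo '[[0, 0, 0, 0, 0, 0], [0, 0, 0, 0, 0, 0], [0, 0, 0, 0, 0, 0], [0, 0, 0, 0, 0, 0], [0, 0, 0, 0, 0, 0], [0, 0, 0, 0, 0, 0]]' | python3 shift.py 0.02 40
```

```text
ee_pos: [0.4925, -0.1741, 0.0266]
force: [0.8, 0.6, -1.2]
time_s: 32.3
ee_pos: [0.4923, -0.174, 0.0263]
eef_rot: [-3.141, 0.001, 2.91]
force: [-1.6, 0.7, 7.2]
grip_width: 0.0335
grip_force: 40.0
```

To row units: -0.03 m is -0.6, -0.04 m is -0.8, 0.13 rad is 0.65.

```bash
echo '[[0, 0, -0.2, 0, 0, 0], [0, 0, -0.6, 0, 0, 0], [0, 0, -0.8, 0, 0, 0], [0, 0, -0.4, 0, 0, 0.4], [0, 0, 0, 0, 0, 0.65], [0, 0, 0, 0, 0, 0.65], [0, 0, 0, 0, 0, 0.65], [0, 0, 0, 0, 0, 0.65], [0, 0, 0, 0, 0, 0.65], [0, 0, 0, 0, 0, 0.65]]' | python3 shift.py |grep force
echo '[[0, 0, 0, 0, 0, 0.65], [0, 0, 0, 0, 0, 0.65], [0, 0, 0, 0, 0, 0.5], [0, 0, 0, 0, 0, 0.35], [0.4, 0, 0, 0, 0, 0], [0.6, 0, 0, 0, 0, 0], [0.6, 0, 0, 0, 0, 0], [0.6, 0, 0, 0, 0, 0], [0, 0, 0, 0, 0, 0], [0, 0, 0, 0, 0, 0]]' | python3 shift.py |grep -E "width|force"
python3 -c "
from h import *
goto(.4775,-.0061,.08,1.62)"
```

```text
force: [-0.3, 0.6, -4.0]
grip_force: 40.0
force: [0.3, -0.1, -4.0]
grip_width: 0.0339
grip_force: 40.0
t 34.3 p [ 0.4864 -0.0636  0.1258] r [-3.1416e+00  1.0000e-04  1.6211e+00] F [ 0.3 -0.1 -4. ] w 0.0339
shift [ 0.0579 -0.006   0.0458] rot [-0.      0.0001  0.0011]  deg yaw 92.82
```

To row units: 0.03 m is 0.6, 0.02 m is 0.4, 0.001 rad is 0.005.

```bash
echo '[[0.4, -0.12, 0, 0, 0, 0.005], [0.6, 0, 0.2, 0, 0, 0], [0.16, 0, 0.4, 0, 0, 0], [0, 0, 0.3, 0, 0, 0], [0, 0, 0, 0, 0, 0], [0, 0, 0, 0, 0, 0], [0, 0, 0, 0, 0, 0]]' | python3 shift.py |grep -E "force: \["
python3 -c "
from h import *
goto(.4775,-.0061,.0735,1.62)"
```

```text
force: [1.0, 0.2, -4.3]
t 35.0 p [ 0.4782 -0.0069  0.0814] r [3.1404e+00 2.0000e-04 1.6180e+00] F [ 1.   0.2 -4.3] w 0.0338
shift [ 0.0009 -0.0007  0.0079] rot [ 0.0012  0.0003 -0.002 ]  deg yaw 92.82
```

To row units: 0.004 m is 0.08, 0.0035 m is 0.07, -0.001 rad is -0.005.

```bash
echo '[[0.018, -0.014, 0.08, 0, 0, -0.005], [0, 0, 0.07, 0, 0, 0], [0, 0, 0, 0, 0, 0], [0, 0, 0, 0, 0, 0]]' | python3 shift.py |grep -E "ee_pos|force: \["
for i in 1 2 3; do echo '[[0, 0, 0.016, 0, 0, 0], [0, 0, 0, 0, 0, 0], [0, 0, 0, 0, 0, 0]]' | python3 shift.py | grep -E "ee_pos|force: \["; done
```

```text
ee_pos: [0.4769, -0.0055, 0.0729]
force: [-0.1, 0.1, -4.5]
ee_pos: [0.477, -0.0054, 0.0722]
force: [0.6, 0.7, -4.7]
ee_pos: [0.477, -0.0054, 0.0714]
force: [-0.4, -0.1, -4.0]
ee_pos: [0.477, -0.0055, 0.0713]
force: [-5.1, -0.6, 8.1]
```

To row units: -0.0003 m is -0.006.

```bash
echo '[[0, 0, -0.006, 0, 0, 0], [0, 0, 0, 0, 0, 0]]' | python3 shift.py | grep -E "ee_pos|force: \["
echo '[[0.06, 0, 0, 0, 0, 0], [0.1, 0, 0, 0, 0, 0], [0.1, 0, 0, 0, 0, 0], [0.1, 0, 0, 0, 0, 0], [0, 0, 0, 0, 0, 0]]' | python3 shift.py | grep -E "ee_pos|force: \["
echo '[[0.1, 0, 0, 0, 0, 0], [0.1, 0, 0, 0, 0, 0], [0.08, 0, 0, 0, 0, 0], [0.04, 0, 0, 0, 0, 0], [0.02, 0, 0, 0, 0, 0], [0, 0, 0, 0, 0, 0], [0, 0, 0, 0, 0, 0]]' | python3 shift.py
python3 -c "
from h import *
goto(.4755+.0003,.0351-.0053,.0711,1.62)"
```

```text
ee_pos: [0.477, -0.0055, 0.0713]
force: [-5.2, -0.8, 6.1]
ee_pos: [0.4766, 0.0132, 0.0713]
force: [0.6, -0.3, 6.2]
time_s: 37.7
ee_pos: [0.4758, 0.0297, 0.0713]
eef_rot: [3.14, 0.0, 1.62]
force: [-0.0, -2.9, 6.2]
grip_width: 0.0338
grip_force: 40.0
t 37.7 p [0.4758 0.0297 0.0713] r [3.1401e+00 3.0000e-04 1.6200e+00] F [-0.  -2.9  6.2] w 0.0338
shift [0.0001 0.     0.0002] rot [0.0015 0.0003 0.    ]  deg yaw 92.82
```

```bash
echo '[[0, 0, -0.006, 0, 0, 0], [0, 0, 0, 0, 0, 0], [0, 0, 0, 0, 0, 0], [0, 0, 0, 0, 0, 0], [0, 0, 0, 0, 0, 0], [0, 0, 0, 0, 0, 0], [0.106, 0, 0, 0, 0, 0], [0, 0, 0.2, 0, 0, 0], [0, 0, 0.18, 0, 0, 0], [0, 0, 0, 0, 0, 0]]' | python3 shift.py 0.06
echo '[[0, 0, 0, 0, 0, 0], [0, 0, 0, 0, 0, 0], [0, 0, 0, 0, 0, 0], [0, 0, 0, 0, 0, 0], [0, 0, 0, 0, 0, 0], [0, 0, 0, 0, 0, 0]]' | python3 shift.py 0.02 12
echo '[[0, 0, 0, 0, 0, 0], [0, 0, 0, 0, 0, 0], [0, 0, 0, 0, 0, 0], [0, 0, 0, 0, 0, 0], [0, 0, 0, 0, 0, 0], [0, 0, 0, 0, 0, 0]]' | python3 shift.py 0.08
echo '[[0, 0, -0.4, 0, 0, 0], [0, 0, -0.6, 0, 0, 0], [0, 0, -0.2, 0, 0, 0], [0, 0, 0, 0, 0, 0.7], [0, 0, 0, 0, 0, 0.7], [0, 0, 0, 0, 0, 0.7], [0, 0, 0, 0, 0, 0.7], [0, 0, 0, 0, 0, 0.7], [0, 0, 0, 0, 0, 0.7], [0, 0, 0, 0, 0, 0.7]]' | python3 shift.py 0.093 | grep -E "ee_pos|rot"
```

```text
time_s: 38.7
ee_pos: [0.4741, 0.0348, 0.0505]
eef_rot: [-3.139, -0.0, 1.62]
force: [-0.9, -0.4, 0.3]
grip_width: 0.0601
grip_force: 0.0
time_s: 39.3
ee_pos: [0.4752, 0.0348, 0.0524]
eef_rot: [3.141, 0.0, 1.62]
force: [-0.4, 0.3, 3.4]
grip_width: 0.0341
grip_force: 12.0
time_s: 39.9
ee_pos: [0.475, 0.0348, 0.0521]
eef_rot: [-3.142, 0.0, 1.62]
force: [-0.0, -0.2, -0.2]
grip_width: 0.0778
grip_force: 0.0
ee_pos: [0.4748, 0.0348, 0.1116]
eef_rot: [-3.141, 0.0, 0.634]
```

```bash
echo '[[0, 0, 0, 0, 0, 0.7], [0, 0, 0, 0, 0, 0.7], [0, 0, 0, 0, 0, 0.7], [0, 0, 0, 0, 0, 0.65], [0, 0, 0, 0, 0, 0.175], [0, 0, 0, 0, 0, 0], [0, 0, 0, 0, 0, 0]]' | python3 shift.py | grep -E "ee_pos|rot|width"
python3 -c "
from h import *
goto(.4752,.0350,.052,.0492)"
```

```text
ee_pos: [0.4749, 0.0348, 0.1118]
eef_rot: [-3.142, 0.0, 0.056]
grip_width: 0.0931
t 41.6 p [0.4749 0.0348 0.1118] r [-3.1416e+00  4.0000e-04  5.6200e-02] F [ 1.3 -0.7  1. ] w 0.0931
shift [ 0.0004 -0.0002  0.0598] rot [-0.      0.0004  0.007 ]  deg yaw 2.82
```

To row units: 0.03 m is 0.6, 0.02 m is 0.4, 0.007 rad is 0.035.

```bash
echo '[[0, 0, 0.4, 0, 0, 0.035], [0, 0, 0.6, 0, 0, 0], [0, 0, 0.19, 0, 0, 0], [0, 0, 0, 0, 0, 0], [0, 0, 0, 0, 0, 0]]' | python3 shift.py | grep -E "ee_pos|rot|force: \["
echo '[[0, 0, 0, 0, 0, 0], [0, 0, 0, 0, 0, 0], [0, 0, 0, 0, 0, 0], [0, 0, 0, 0, 0, 0], [0, 0, 0, 0, 0, 0], [0, 0, 0, 0, 0, 0]]' | python3 shift.py 0.05 12
echo '[[0, 0, 0, 0, 0, 0], [0, 0, 0, 0, 0, 0], [0, 0, 0, 0, 0, 0], [0, 0, 0, 0, 0, 0], [0, 0, 0, 0, 0, 0]]' | python3 shift.py 0.093
echo '[[0, 0, -0.4, 0, 0, 0], [0, 0, -0.6, 0, 0, 0], [0, 0, -0.6, 0, 0, 0], [0, 0.4, -0.6, 0, 0, 0], [0, 0.6, -0.4, 0, 0, 0], [0, 0.8, 0, 0, 0, 0], [0, 0.8, 0, 0, 0, 0], [0, 0.6, 0, 0, 0, 0], [0, 0, 0, 0, 0, 0], [0, 0, 0, 0, 0, 0]]' | python3 shift.py 0.08 | grep -E "ee_pos|rot|force: \["
python3 -c "
from h import *
for i in range(2): blocks(.018)
wb(.018,130,50); obs()"
```

```text
ee_pos: [0.4754, 0.0348, 0.0535]
eef_rot: [3.142, -0.001, 0.048]
force: [0.7, 0.2, 0.4]
time_s: 42.7
ee_pos: [0.4752, 0.0348, 0.0531]
eef_rot: [3.141, -0.001, 0.048]
force: [-1.7, -0.4, 5.3]
grip_width: 0.0697
grip_force: 12.0
time_s: 43.2
ee_pos: [0.4749, 0.0348, 0.0526]
eef_rot: [-3.142, 0.0, 0.048]
force: [-0.1, -0.1, 0.2]
grip_width: 0.093
grip_force: 0.0
ee_pos: [0.4825, -0.1252, 0.1825]
eef_rot: [-3.141, 0.0, 0.047]
force: [-0.1, -1.0, -0.4]
1003 [240.5 247.7] [0.4736 0.0566] LxW 0.089 0.086 ang 2.4
838 [ 72.2 331.1] [0.2762 0.4659] LxW 0.163 0.03 ang 67.5
994 [240.5 247.7] [0.4736 0.0566] LxW 0.089 0.086 ang 2.4
838 [ 72.2 331.1] [0.2762 0.4659] LxW 0.163 0.03 ang 67.5
wrist 2354 [ 95.5 172. ] [0.5001 0.0553] LxW 0.0869 0.0347 ang 92.8
wrist 2767 [ 83.5 217.5] [0.4539 0.072 ] LxW 0.0686 0.0492 ang 92.8
t 44.35 p [ 0.4826 -0.1241  0.1826] r [-3.1415e+00  1.0000e-04  4.9000e-02] F [ 0.3  0.5 -0. ] w 0.08
```

```bash
python3 -c "
from h import *
for lo,s in ((75,45),(60,50)): wb(.018,lo,s)
c=ctrl.camera('wrist'); p=P(c,[.462,-.118,.018])[0]; print(p)
g=cv2.cvtColor(c['pixels'],6); x,y=p.astype(int); w=g[y-18:y+19,x-18:x+19]
b=(w<w.min()+18).astype(np.uint8); n,l,s,ce=cv2.connectedComponentsWithStats(b); print(w.min(),np.median(w),s[1:,4],(ce[1:]+[x-18,y-18]).round(1).tolist())
for q in ce[1:]: print(W(c,q+[x-18,y-18],.018).round(4))
"
```

```text
wrist 10858 [119.  196.5] [0.4771 0.0353] LxW 0.1395 0.0953 ang 92.8
wrist 2281 [278.2 216.9] [ 0.464  -0.1197] LxW 0.072 0.0329 ang 178.4
wrist 2410 [171.1 295.8] [ 0.3708 -0.0102] LxW 0.1509 0.0263 ang 150.2
wrist 2182 [392.4 300.4] [ 0.3767 -0.2452] LxW 0.1512 0.0356 ang 38.6
wrist 12178 [119.5 196.5] [0.4771 0.0348] LxW 0.1404 0.099 ang 92.8
wrist 2364 [278.1 216.7] [ 0.4642 -0.1196] LxW 0.0725 0.0331 ang 178.4
wrist 2826 [179.3 302.3] [ 0.3633 -0.0186] LxW 0.153 0.0419 ang 146.9
wrist 2728 [390.  302.9] [ 0.3736 -0.2432] LxW 0.1531 0.0428 ang 38.7
[276.31317315 218.75208688]
37 189.0 [32] [[278.0, 219.7]]
[[ 0.4611 -0.1197  0.018 ]]
```

```bash
python3 -c "
from h import *
goto(.4552,-.1195,.027,-.02)"
echo '[[-0.54, -0.1, 0.6, 0, 0, 0.345], [0, 0, 0.6, 0, 0, 0], [0, 0, 0.4, 0, 0, 0], [0, 0, 0, 0, 0, 0], [0, 0, 0, 0, 0, 0]]' | python3 shift.py 0.06 | grep -E "ee_pos|rot|force: \["
python3 -c "
from h import *
goto(.4552,-.1195,.027,-.02)
c=ctrl.camera('wrist'); p=P(c,[.4611,-.1195,.018])[0]; print(p)
g=cv2.cvtColor(c['pixels'],6); x,y=p.astype(int); w=g[y-22:y+23,x-22:x+23]
b=(w<w.min()+18).astype(np.uint8); n,l,s,ce=cv2.connectedComponentsWithStats(b)
for k,q in zip(s[1:,4],ce[1:]): print(k,q,W(c,q+[x-22,y-22],.018).round(4))
wb(.018,75,45)"
```

```text
t 44.5 p [ 0.4827 -0.1243  0.1827] r [-3.1416 -0.      0.0489] F [ 0.1 -0.4  0.4] w 0.0799
shift [-0.0272 -0.0061  0.1557] rot [-0.     -0.      0.0689]  deg yaw -1.15
ee_pos: [0.4558, -0.1211, 0.1033]
eef_rot: [3.142, -0.0, -0.021]
force: [0.1, 0.1, 1.5]
t 45.0 p [ 0.4558 -0.1211  0.1033] r [ 3.1415e+00 -2.0000e-04 -2.0700e-02] F [0.1 0.1 1.5] w 0.0602
shift [-0.0006 -0.0016  0.0763] rot [ 0.     -0.0002 -0.0007]  deg yaw -1.15
[280.95682106 218.89747317]
62 [23.12903226 22.72580645] [[ 0.4612 -0.1196  0.018 ]]
wrist 17931 [ 80.7 201. ] [0.4781 0.0268] LxW 0.1188 0.0965 ang 92.9
wrist 4008 [280. 215.] [ 0.4644 -0.119 ] LxW 0.0717 0.0329 ang 179.7
wrist 2383 [194.9 294.5] [ 0.3993 -0.0495] LxW 0.1042 0.0206 ang 153.7
wrist 2528 [374.7 295.9] [ 0.395  -0.1931] LxW 0.1022 0.0279 ang 18.1
```

To row units: 0.03 m is 0.6, 0.02 m is 0.4.

```bash
echo '[[-0.012, -0.032, 0.4, 0, 0, 0], [0, 0, 0.6, 0, 0, 0], [0, 0, 0.4, 0, 0, 0], [0, 0, 0.126, 0, 0, 0], [0, 0, 0, 0, 0, 0], [0, 0, 0, 0, 0, 0]]' | python3 shift.py | grep -E "ee_pos|force: \["
echo '[[0, 0, 0, 0, 0, 0], [0, 0, 0, 0, 0, 0], [0, 0, 0, 0, 0, 0], [0, 0, 0, 0, 0, 0], [0, 0, 0, 0, 0, 0], [0, 0, 0, 0, 0, 0]]' | python3 shift.py 0.02 40
echo '[[0, 0, -0.2, 0, 0, 0], [0, 0, -0.6, 0, 0, 0], [0, 0, -0.8, 0, 0, 0], [0, 0, -0.6, 0, 0, -0.3], [0, 0, 0, 0, 0, -0.65], [0, 0, 0, 0, 0, -0.65], [0, 0, 0, 0, 0, -0.65], [0, 0, 0, 0, 0, -0.65], [0, 0, 0, 0, 0, -0.65], [0, 0, 0, 0, 0, -0.65]]' | python3 shift.py |grep "force: "
echo '[[0, 0, 0, 0, 0, -0.65], [0, 0, 0, 0, 0, -0.65], [0, 0, 0, 0, 0, -0.65], [0, 0, 0, 0, 0, -0.65], [0, 0, 0, 0, 0, -0.65], [0, 0, 0, 0, 0, -0.5], [0, 0, 0, 0, 0, -0.15], [0, 0, 0, 0, 0, 0], [0, 0, 0, 0, 0, 0], [0, 0, 0, 0, 0, 0]]' | python3 shift.py
python3 -c "
from h import *
goto(.4752+.0021,.0348-.0425,.10,1.62)"
```

```text
ee_pos: [0.4556, -0.1199, 0.0276]
force: [-0.3, 0.3, -0.8]
time_s: 46.3
ee_pos: [0.455, -0.1197, 0.0267]
eef_rot: [-3.142, -0.0, -0.021]
force: [-1.3, 1.8, 6.0]
grip_width: 0.0336
grip_force: 40.0
force: [-0.3, 0.1, -2.7]
grip_force: 40.0
time_s: 48.3
ee_pos: [0.4548, -0.1197, 0.1364]
eef_rot: [-3.141, -0.0, 1.597]
force: [0.9, 0.4, -4.0]
grip_width: 0.0338
grip_force: 40.0
t 48.3 p [ 0.4548 -0.1197  0.1364] r [-3.1415 -0.      1.5972] F [ 0.9  0.4 -4. ] w 0.0338
shift [0.1113 0.0255 0.0364] rot [-0.0001 -0.     -0.0228]  deg yaw 92.82
```

To row units: 0.03 m is 0.6, 0.02 m is 0.4, -0.0228 rad is -0.114.

```bash
echo '[[0, 0, 0, 0, 0, -0.114], [0.4, 0.1, 0, 0, 0, 0], [0.6, 0.2, 0, 0, 0, 0], [0.6, 0.11, 0, 0, 0, 0], [0.4, 0, 0, 0, 0, 0], [0.17, 0, 0.2, 0, 0, 0], [0, 0, 0.3, 0, 0, 0], [0, 0, 0, 0, 0, 0], [0, 0, 0, 0, 0, 0]]' | python3 shift.py |grep -E "force: \["
python3 -c "
from h import *
goto(.4773,-.0077,.0975,1.62)"
```

```text
force: [0.2, -0.1, -3.3]
t 49.2 p [ 0.4697 -0.0107  0.1111] r [-3.1407e+00 -1.0000e-04  1.6213e+00] F [ 0.2 -0.1 -3.3] w 0.0336
shift [0.0026 0.0078 0.0136] rot [-0.0009 -0.0001  0.0013]  deg yaw 92.82
```

```bash
echo '[[0.052, 0.154, 0, 0, 0, 0.005], [0, 0, 0.16, 0, 0, 0], [0, 0, 0.1, 0, 0, 0], [0, 0, 0, 0, 0, 0], [0, 0, 0, 0, 0, 0]]' | python3 shift.py |grep -E "ee_pos|force: \["
for i in 1 2 3; do echo '[[0, 0, 0.016, 0, 0, 0], [0, 0, 0, 0, 0, 0], [0, 0, 0, 0, 0, 0]]' | python3 shift.py | grep -E "ee_pos|rot|force: \["; done
```

```text
ee_pos: [0.4773, -0.0073, 0.0982]
force: [0.0, 0.1, -3.5]
ee_pos: [0.4774, -0.0073, 0.0977]
eef_rot: [3.141, 0.0, 1.621]
force: [0.5, -0.6, -3.7]
ee_pos: [0.4774, -0.0073, 0.0967]
eef_rot: [-3.142, -0.0, 1.621]
force: [0.4, -0.6, -4.0]
ee_pos: [0.4774, -0.0073, 0.0959]
eef_rot: [-3.142, -0.0, 1.621]
force: [0.2, -0.9, -3.0]
```

```bash
echo '[[0, 0, 0.012, 0, 0, 0], [0, 0, 0, 0, 0, 0], [0, 0, 0, 0, 0, 0]]' | python3 shift.py | grep -E "ee_pos|force: \["
echo '[[0.06, 0, 0, 0, 0, 0], [0.1, 0, 0, 0, 0, 0], [0.1, 0, 0, 0, 0, 0], [0.1, 0, 0, 0, 0, 0], [0, 0, 0, 0, 0, 0]]' | python3 shift.py | grep -E "ee_pos|force: \["
```

```text
ee_pos: [0.4775, -0.0073, 0.0956]
force: [-2.5, -0.5, 3.7]
ee_pos: [0.4767, 0.0115, 0.0956]
force: [-0.4, 0.1, 5.9]
```

To row units: 0.005 m is 0.1, 0.004 m is 0.08.

```bash
echo '[[0.1, 0, 0, 0, 0, 0], [0.1, 0, 0, 0, 0, 0], [0.08, 0, 0, 0, 0, 0], [0.04, 0, 0, 0, 0, 0], [0.02, 0, 0, 0, 0, 0], [0, 0, 0, 0, 0, 0], [0, 0, 0, 0, 0, 0]]' | python3 shift.py | grep -E "ee_pos|force: \["
python3 -c "
from h import *
goto(.4752+.0003,.0348-.0062,.0956,1.62)"
```

```text
ee_pos: [0.4759, 0.0281, 0.0957]
force: [0.0, -2.8, 6.4]
t 52.1 p [0.4759 0.0281 0.0957] r [3.1407 0.     1.621 ] F [ 0.  -2.8  6.4] w 0.0335
shift [ 0.0005 -0.0004  0.0001] rot [0.0009 0.     0.001 ]  deg yaw 92.82
```

To row units: 0.014 m is 0.28, 0.01 m is 0.2.

```bash
echo '[[0.01, 0, -0.006, 0, 0, 0], [0, 0, 0, 0, 0, 0], [0, 0, 0, 0, 0, 0], [0, 0, 0, 0, 0, 0], [0, 0, 0, 0, 0, 0], [0, 0, 0, 0, 0, 0], [0.12, -0.008, 0, 0, 0, 0], [0, 0, 0.2, 0, 0, 0], [0, 0, 0.28, 0, 0, 0], [0, 0, 0, 0, 0, 0]]' | python3 shift.py 0.06
echo '[[0, 0, 0, 0, 0, 0], [0, 0, 0, 0, 0, 0], [0, 0, 0, 0, 0, 0], [0, 0, 0, 0, 0, 0], [0, 0, 0, 0, 0, 0], [0, 0, 0, 0, 0, 0]]' | python3 shift.py 0.02 12
echo '[[0, 0, 0, 0, 0, 0], [0, 0, 0, 0, 0, 0], [0, 0, 0, 0, 0, 0], [0, 0, 0, 0, 0, 0], [0, 0, 0, 0, 0, 0], [0, 0, 0, 0, 0, 0]]' | python3 shift.py 0.08
echo '[[0, 0, -0.4, 0, 0, 0], [0, 0, -0.6, 0, 0, 0], [0, 0, -0.2, 0, 0, 0], [0, 0, 0, 0, 0, 0.7], [0, 0, 0, 0, 0, 0.7], [0, 0, 0, 0, 0, 0.7], [0, 0, 0, 0, 0, 0.7], [0, 0, 0, 0, 0, 0.7], [0, 0, 0, 0, 0, 0.7], [0, 0, 0, 0, 0, 0.7]]' | python3 shift.py 0.093 | grep -E "ee_pos|rot"
echo '[[0, 0, 0, 0, 0, 0.7], [0, 0, 0, 0, 0, 0.7], [0, 0, 0, 0, 0, 0.7], [0, 0, 0, 0, 0, 0.65], [0, 0, 0, 0, 0, 0.2], [0, 0, 0, 0, 0, 0], [0, 0, 0, 0, 0, 0]]' | python3 shift.py | grep -E "ee_pos|rot|width"
python3 -c "
from h import *
goto(.4752,.0348,.072,.0492)"
```

```text
time_s: 53.1
ee_pos: [0.4739, 0.0342, 0.0698]
eef_rot: [-3.139, -0.0, 1.621]
force: [-0.7, -0.3, -0.5]
grip_width: 0.06
grip_force: 0.0
time_s: 53.7
ee_pos: [0.4752, 0.0341, 0.072]
eef_rot: [3.141, 0.0, 1.621]
force: [0.6, -0.1, 4.2]
grip_width: 0.0341
grip_force: 12.0
time_s: 54.3
ee_pos: [0.4749, 0.0341, 0.0716]
eef_rot: [-3.141, -0.0, 1.621]
force: [0.3, 0.1, 0.7]
grip_width: 0.078
grip_force: 0.0
ee_pos: [0.4747, 0.0341, 0.131]
eef_rot: [-3.141, 0.0, 0.635]
ee_pos: [0.4748, 0.0341, 0.1313]
eef_rot: [-3.142, 0.0, 0.052]
grip_width: 0.0934
t 56.0 p [0.4748 0.0341 0.1313] r [-3.1416e+00  4.0000e-04  5.2200e-02] F [0.2 0.2 1. ] w 0.0934
shift [ 0.0005 -0.0007  0.0593] rot [-0.      0.0004  0.003 ]  deg yaw 2.82
```

To row units: -0.0007 m is -0.014, 0.03 m is 0.6, 0.003 rad is 0.015.

```bash
echo '[[0.006, -0.014, 0.4, 0, 0, 0.015], [0, 0, 0.6, 0, 0, 0], [0, 0, 0.38, 0, 0, 0], [0, 0, 0, 0, 0, 0], [0, 0, 0, 0, 0, 0]]' | python3 shift.py | grep -E "ee_pos|rot|force: \["
echo '[[0, 0, 0, 0, 0, 0], [0, 0, 0, 0, 0, 0], [0, 0, 0, 0, 0, 0], [0, 0, 0, 0, 0, 0], [0, 0, 0, 0, 0, 0], [0, 0, 0, 0, 0, 0]]' | python3 shift.py 0.05 12
echo '[[0, 0, 0, 0, 0, 0], [0, 0, 0, 0, 0, 0], [0, 0, 0, 0, 0, 0], [0, 0, 0, 0, 0, 0], [0, 0, 0, 0, 0, 0]]' | python3 shift.py 0.093
echo '[[0, 0, -0.4, 0, 0, 0], [0, 0, -0.6, 0, 0, 0], [0, 0, -0.6, 0, 0, 0], [0, 0, -0.6, 0, 0, 0], [0, 0.6, -0.6, 0, 0, 0], [0, 0.8, 0, 0, 0, 0], [0, 0.8, 0, 0, 0, 0], [0, 0.8, 0, 0, 0, 0], [0, 0.8, 0, 0, 0, 0], [0, 0, 0, 0, 0, 0]]' | python3 shift.py | grep -E "ee_pos|rot|force: \["
python3 -c "
from h import *
t=ctrl.camera('top'); s=ctrl.camera('scene')
im=t['pixels'].astype(int)
C=np.array([.4752,.0348]); th=1.62; u=np.array([np.cos(th),np.sin(th)]); n=np.array([u[1],-u[0]])
for c,nm in ((t,'top'),(s,'scene')):
  g=cv2.cvtColor(c['pixels'],6); cor=[np.r_[C+a*.035*u+b*.017*n,.087] for a,b in ((1,1),(1,-1),(-1,-1),(-1,1))]; p=P(c,cor); print(nm,p.round(1).tolist()); h=P(c,[*C,.087])[0].astype(int); w=g[h[1]-6:h[1]+7,h[0]-6:h[0]+7]; m=np.unravel_index(w.argmin(),w.shape); print('hole pred',h,'found',h-6+np.array(m)[::-1],w.min())
  m=np.zeros(g.shape,np.uint8); cv2.fillConvexPoly(m,p.astype(np.int32),1); print('inside',np.median(g[m>0]))
blocks(.087)
"
```

```text
ee_pos: [0.4754, 0.0348, 0.0631]
eef_rot: [-3.142, 0.0, 0.048]
force: [-0.3, 0.7, 0.8]
time_s: 57.1
ee_pos: [0.4755, 0.0348, 0.0632]
eef_rot: [3.141, -0.001, 0.048]
force: [-1.3, -0.9, 6.4]
grip_width: 0.0701
grip_force: 12.0
time_s: 57.6
ee_pos: [0.4751, 0.0348, 0.0626]
eef_rot: [3.142, 0.0, 0.048]
force: [-0.2, 0.3, 0.8]
grip_width: 0.0931
grip_force: 0.0
ee_pos: [0.484, -0.1584, 0.2024]
eef_rot: [3.141, 0.0, 0.044]
force: [0.0, -0.5, -0.9]
top [[232.1, 239.8], [232.8, 254.4], [262.9, 252.6], [262.1, 238.0]]
hole pred [247 246] found [247 245] 17
inside 201.0
scene [[290.6, 169.2], [279.8, 164.4], [265.3, 180.5], [276.4, 185.7]]
hole pred [278 174] found [284 180] 70
inside 155.0
1291 [246.  247.4] [0.4724 0.0382] LxW 0.107 0.084 ang 92.1
838 [ 72.2 331.1] [0.2871 0.4343] LxW 0.153 0.028 ang 67.5
```

```bash
python3 -c "
from station import ctrl
print(ctrl.hand_in())"
```

```text
the job is handed in; nothing more can be done
None
```

I handed in the job at about 58 s of the 210 s allowed. The pack of three (30, 24 and 18 mm) stands flush and free in the middle of the plate, with no 12 mm block seen on the bench, and the hook is back in its tray.

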